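# Find the ball bearing among three closed part cases

## Robot

A 7-joint arm with a two-finger parallel gripper is mounted at the origin on a cart in front of the work surface, level with it; the furniture and walls round the work are solid. World frame = base frame: x ahead of the robot, y to its left, z up, the work surface at z = 0. Lengths are in m, angles in rad, forces in N, time in s.
With the tool pointing down it reaches from about 0.35 to 0.9 m from the base axis. Payload 8.1 kg.
Tool frame: the origin (TCP) lies at the very end of the fingers, on their centre line; the grasp point (between the pads) lies 19 mm behind it (grip_point_offset is the distance from the TCP to the grasp point, in m); z points along the fingers, x is the direction in which the jaws open and shut, and the axes are right-handed (so a half turn about z gives the same grasp; the last joint's range is limited). The gripper opens to 92 mm and grips with 3 to 60 N. Pads are 19 mm wide; open, the fingers measure 130 mm over their backs; the gripper's body (75 mm by 190 mm) begins 47 mm behind the grasp point.
Start: joints at [1.202, 0.434, 0.025, 1.573, -0.012, 1.134, -0.075], TCP at [0.164, -0.603, 0.199] pointing down, gripper open.
Joint ranges: [-2.62, 2.62], [-0.44, 2.09], [-1.27, 1.32], [0.08, 2.57], [-1.32, 4.46], [0.12, 2], [-2.74, 2.74]. Speed limits (rad/s): [2.22, 2.22, 3.01, 3.01, 3.14, 3.14, 3.14].

## Interface

Orientations are given as a rotation vector (axis times angle).
In Python, from cell import observe, get_image, camera_model, sign_off, grip_point_offset gives the robot as it stands.
- The arm moves only by the tool play_rows, never from a script. Its argument "rows" is a list of rows, each a list of 7 numbers: the shift along the tool's x, y, z as a fraction of full scale, then the turn, a rotation vector about the tool's x, y, z as a fraction of full scale, then the closure, from -1 (fully open) to 1 (shut). A call has 1 to 5 rows; each row shifts and turns the pose as measured when the row begins, along the tool's axes as they then stand; what a row does not reach is not made up. Full scale, the value 1, is 0.15 m for a shift and 0.5 rad for a turn. A row lasts 1/10 s, in which the tool goes at most 50 mm and 8.59 degrees, less where a joint would pass 70% of its speed; a pose out of reach is approached as far as the arm can. A call with a number of a shift or a turn outside -1 to 1 is refused whole. A call with a gripper value outside its range is refused whole. The fingers move at their own pace and stop on an object; "force" is the grip in N (left out, the last holds). Time passes only in rows, so rows that do not move let the fingers close. It gives the time, the measured TCP pose, the force and the opening at its end, in the units of the state.
- observe(): the state, without advancing time (a new reading comes with each control period).
- get_image(name): name is "scene" or "side" or "wrist"; returns the picture (420x560x3 uint8, blue, green, red); there is no depth.
- camera_model(name): a dict with "K" (3x3 intrinsics, pixels), "R" (3x3) and "t" (3): a world point X has camera coordinates R X + t. Camera axes: x right, y down, z forward; pixel columns grow to the right and rows downward; lengths in m; the calibration is good to about 2 mm. A picture is of the moment at which its call begins: read the wrist's pose just before it. camera_model takes no time and is no camera call; for the wrist camera it gives the pose at the moment of the call.
- sign_off(): hands the job in, once; it reports no verdict.
The state is a dict: "clock": time; "joints": joint angles; "dq": joint speeds; "joint_efforts": joint torques, N m; "position": TCP position; "ee_rot": TCP orientation; "force": force on the tool from outside, world axes, zero at the start; "ft_torque": the same for the moment, N m; "width": opening from 0.0 (shut) to 1.0 (fully open).
Only numpy, scipy, OpenCV 4.12 (cv2) and the standard library are available. Lean on these libraries where they do the work, as an engineer would, in place of code of your own. Each camera call takes 0.05 s, during which the arm holds its last target.

## Task

Move the pliers off the lid they lie on and lay them on the middle of the notebook. Lift the lids of all three part cases so that all three stand open at the same time, and see which case holds the ball bearing (two steel rings with an orange seal between them); then shut the other two cases fully and leave the bearing's case standing open. Leave all the parts in their cases and do not shift or tip the glue bottle or the jars.

Things in the scene. Friction and masses are not known exactly. Their poses are not given: they have to be found in the camera images.
- case_a: One of three alike grey part cases fixed on the desk, blue lid; any may hold any part. Open box 85 deep (x) x 110 wide (y) x 50 high, walls and floor 4 thick, blank white card on the front. Origin: centre of its underside; +x points from the front (handle side) to the hinge side. Shut, the 6 thick lid's top is 56 up. Hinge axis: along y, 42.5 behind the origin, 50 up.
- lid_a (a joint): Angle of the blue lid of case_a: 0 shut, 1.57 upright, 1.7 fully open (stop). It opens upwards and backwards, weighs 0.08 kg and turns easily, lightly damped: from below about 1.4 it falls shut by itself, from above about 1.5 it drops back to its open stop and stays there.
- bar_a (a point): Middle of the bar of the steel bow handle on case_a's lid (moves with it). Bar 8 thick, along the case's y, clear inner width about 70, axis 38 above the lid's outer face, 6 in from its front edge: lid shut, 36.5 in front of the case's origin and 94 up. Fingers can hook under it from the front, push it from behind, or pinch it.
- case_b: One of three alike grey part cases fixed on the desk, blue lid; any may hold any part. Open box 85 deep (x) x 110 wide (y) x 50 high, walls and floor 4 thick, blank white card on the front. Origin: centre of its underside; +x points from the front (handle side) to the hinge side. Shut, the 6 thick lid's top is 56 up. Hinge axis: along y, 42.5 behind the origin, 50 up.
- lid_b (a joint): Angle of the blue lid of case_b: 0 shut, 1.57 upright, 1.7 fully open (stop). It opens upwards and backwards, weighs 0.08 kg and turns easily, lightly damped: from below about 1.4 it falls shut by itself, from above about 1.5 it drops back to its open stop and stays there.
- bar_b (a point): Middle of the bar of the steel bow handle on case_b's lid (moves with it). Bar 8 thick, along the case's y, clear inner width about 70, axis 38 above the lid's outer face, 6 in from its front edge: lid shut, 36.5 in front of the case's origin and 94 up. Fingers can hook under it from the front, push it from behind, or pinch it.
- case_c: One of three alike grey part cases fixed on the desk, blue lid; any may hold any part. Open box 85 deep (x) x 110 wide (y) x 50 high, walls and floor 4 thick, blank white card on the front. Origin: centre of its underside; +x points from the front (handle side) to the hinge side. Shut, the 6 thick lid's top is 56 up. Hinge axis: along y, 42.5 behind the origin, 50 up.
- lid_c (a joint): Angle of the blue lid of case_c: 0 shut, 1.57 upright, 1.7 fully open (stop). It opens upwards and backwards, weighs 0.08 kg and turns easily, lightly damped: from below about 1.4 it falls shut by itself, from above about 1.5 it drops back to its open stop and stays there.
- bar_c (a point): Middle of the bar of the steel bow handle on case_c's lid (moves with it). Bar 8 thick, along the case's y, clear inner width about 70, axis 38 above the lid's outer face, 6 in from its front edge: lid shut, 36.5 in front of the case's origin and 94 up. Fingers can hook under it from the front, push it from behind, or pinch it.
- bearing: Ball bearing, 58 diameter x 16 high: two bright steel rings with an orange seal ring between them. Lies flat on the floor in one of the cases, about its middle. Origin: centre of its underside.
- collar: Plain dark steel shaft collar, 58 diameter x 16 high, with a small brass screw on top; lies in another case. Origin: centre of its underside.
- pulley: White plastic toothed pulley, 58 diameter x 16 high; lies in the remaining case. Origin: centre of its underside.
- pliers: Pointed pliers with yellow grips, lying flat: 102 long (y), 50 wide over the grips (x), 9 high (11 at the pivot), 0.08 kg; jaws point to -y. Origin: middle of its underside. At the pivot, 7 from the origin to the jaw side (y = -7), it is 18 wide and can be gripped across. It starts on one of the shut lids, behind the handle, along the lid's width.
- notebook: Cream spiral notebook lying on the desk (fixed), 210 (its x) x 152 (its y), its flat top 11 above the desk (the spiral 14). Origin: centre of its underside.
- glue_bottle: White squeeze bottle with a red cap, 38 diameter x 130 high, standing loose on the desk. Origin: centre of its underside.
- green_jar: Glass jar with a green lid, 70 diameter x 90 high, standing loose on the desk. Origin: centre of its underside.
- primer_jar: Grey jar with a black cap, 66 diameter x 70 high, standing loose on the desk. Origin: centre of its underside.
Mind the look-alikes: they are no part of the job. Of the things shaped like the pliers, the yellow one is meant.

How it is judged:
By the outcome, as a careful person would: the job done as asked, in the order asked, and still so for the second after the job is handed in, with the robot touching nothing.
It also fails if it takes over 72 s, if anything falls off the work surface, if the arm or the gripper's body presses on something with over 40 N, if the wrist force passes 120 N, or if a joint passes its speed limit or range.

## Working session

There is one attempt and no reset: what is moved stays moved. The work goes in short steps, Python scripts to look and compute and a tool call to move; the robot and the scene stay as the last step left them, time stands still between calls to the robot, and variables do not carry over. Pictures are saved under pics/ and viewed, and the job is handed in when it is done.

Besides the shell and the picture viewer there is one more tool, called after "Call:" in YAML: its name, and indented under it one key for each argument. play_rows: Moves the arm, as the interface text tells. Its arguments: {"type":"object","properties":{"rows":{"type":"array","items":{"type":"array","items":{"type":"number"}}},"force":{"type":"number"}},"required":["rows"]}

```bash
ls; mkdir -p pics; python3 - <<'E'
from cell import *
import cv2
print(observe()); print(grip_point_offset)
for n in ("scene","side","wrist"):
    m=camera_model(n); print(n,m)
    cv2.imwrite(f"pics/{n}0.png",get_image(n))
E
```

```text
pics
{'clock': 0.0, 'joints': array([ 1.2023876 ,  0.43523155,  0.02496946,  1.57411487, -0.01163011,
        1.13399545, -0.07507877]), 'dq': array([ 8.75487778e-04, -3.58895752e-04,  6.01273291e-04,  8.17927811e-04,
        6.71234252e-04, -3.45737341e-04, -3.20215487e-05]), 'joint_efforts': array([-2.76925181e-03, -6.67842793e+01,  9.83952396e-01, -3.14462113e+01,
       -6.04562648e-02,  4.30471008e-02,  1.76369977e-04]), 'position': array([ 0.16398426, -0.60251572,  0.19813276]), 'ee_rot': array([-2.49546766e+00,  1.90701910e+00,  2.10755503e-03]), 'force': array([0.75545404, 0.09313441, 0.19273179]), 'ft_torque': array([-0.01073008,  0.0297713 , -0.0312403 ]), 'width': 1.0017541311780604}
0.0188
scene {'K': array([[411.23911394,   0.        , 280.3859864 ],
       [  0.        , 411.23911394, 212.6396495 ],
       [  0.        ,   0.        ,   1.        ]]), 'R': array([[ 0.69853685, -0.71552932, -0.00800407],
       [-0.4433542 , -0.42399132, -0.78972679],
       [ 0.56167902,  0.5552019 , -0.61340649]]), 't': array([-0.38271119,  0.37287857,  0.5414192 ])}
side {'K': array([[456.00202288,   0.        , 272.25379824],
       [  0.        , 456.00202288, 213.47760021],
       [  0.        ,   0.        ,   1.        ]]), 'R': array([[-0.94354209, -0.33124298,  0.00253285],
       [-0.18244491,  0.51327999, -0.8386045 ],
       [ 0.27648179, -0.79172075, -0.54473487]]), 't': array([0.60808323, 0.1714174 , 0.89652635])}
wrist {'K': array([[315.4263211 ,   0.        , 278.23472704],
       [  0.        , 315.4263211 , 207.1598005 ],
       [  0.        ,   0.        ,   1.        ]]), 'R': array([[ 2.63163989e-01, -9.64750729e-01, -8.63250283e-04],
       [-9.29827082e-01, -2.53875914e-01,  2.66399359e-01],
       [-2.57228134e-01, -6.93040445e-02, -9.63862353e-01]]), 't': array([-0.62470055, -0.03265462,  0.39028701])}
```

View pics/scene0.png

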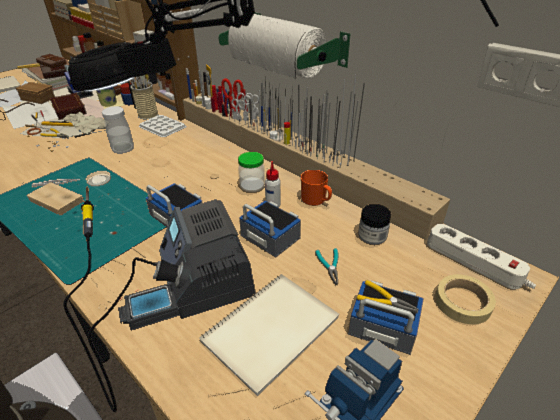

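View pics/side0.png

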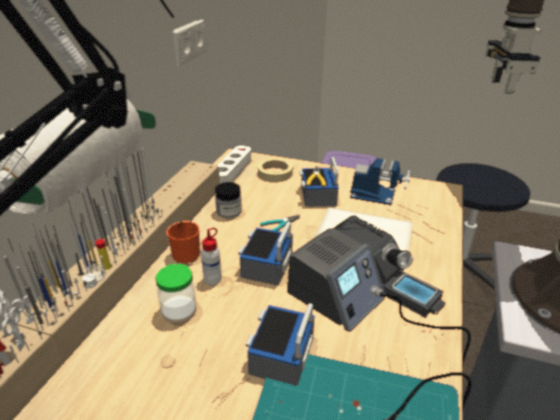

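View pics/wrist0.png

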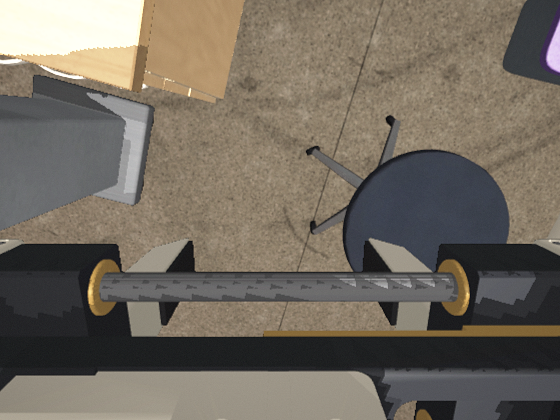

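```bash
cat > h.py <<'E'
from cell import *
import cv2, numpy as np
from scipy.spatial.transform import Rotation as Ro
def crop(src,x0,y0,x1,y1,f,out):
    im=cv2.imread(src) if isinstance(src,str) else src
    c=cv2.resize(im[y0:y1,x0:x1],None,fx=f,fy=f,interpolation=cv2.INTER_CUBIC)
    for x in range((x0//10+1)*10,x1,10):
        cv2.putText(c,str(x),((x-x0)*f-8,8),0,.3,(0,0,255),1); cv2.line(c,((x-x0)*f,10),((x-x0)*f,16),(0,0,255),1)
    for y in range((y0//10+1)*10,y1,10):
        cv2.putText(c,str(y),(0,(y-y0)*f+3),0,.3,(0,0,255),1); cv2.line(c,(22,(y-y0)*f),(28,(y-y0)*f),(0,0,255),1)
    cv2.imwrite(out,c)
def ray(m,u,v):
    d=m["R"].T@np.linalg.inv(m["K"])@np.array([u,v,1.]); c=-m["R"].T@m["t"]; return c,d
def atz(m,u,v,z):
    c,d=ray(m,u,v); return c+d*(z-c[2])/d[2]
def proj(m,X):
    X=np.atleast_2d(X); p=(m["K"]@(m["R"]@X.T+np.array(m["t"])[:,None])); return (p[:2]/p[2]).T
E
python3 - <<'E'
from h import *
crop("pics/scene0.png",130,170,320,270,4,"pics/c1.png")
crop("pics/scene0.png",300,240,450,370,5,"pics/c2.png")
crop("pics/side0.png",220,150,360,390,3,"pics/c3.png")
m=camera_model("scene")
for n in("scene","side"):
  m=camera_model(n);print(-m["R"].T@m["t"])
E
```

```text
[ 0.12855135 -0.41634076  0.62351901]
[0.35715314 0.8232367  0.63058038]
```

View pics/c1.png

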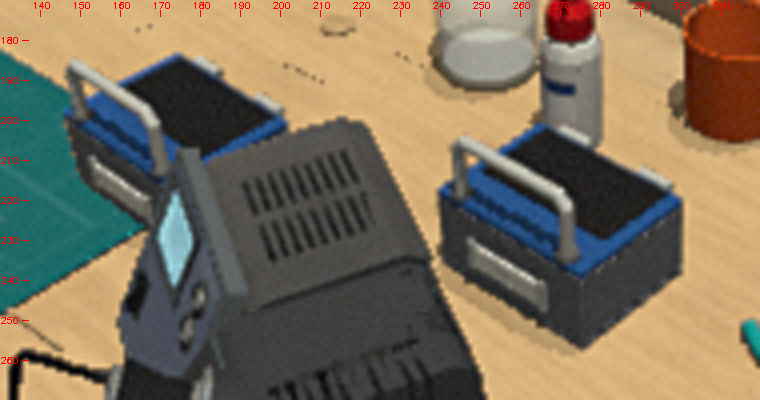

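View pics/c2.png

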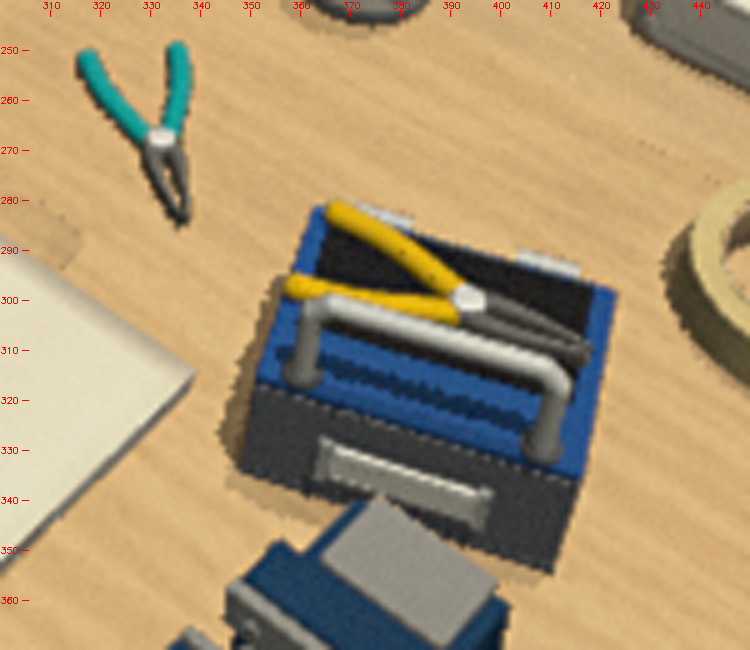

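```bash
python3 - <<'E'
from h import *
crop("pics/side0.png",220,215,330,385,3,"pics/c3.png")
crop("pics/side0.png",230,150,420,250,4,"pics/c4.png")
E
```

```text
(no output)
```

View pics/c3.png

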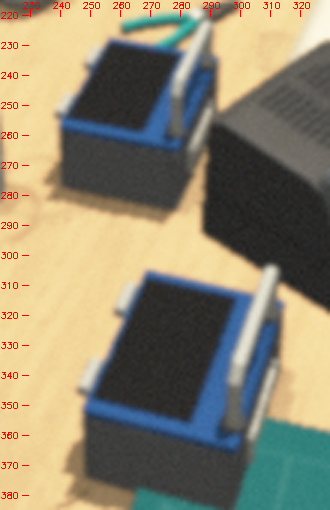

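View pics/c4.png

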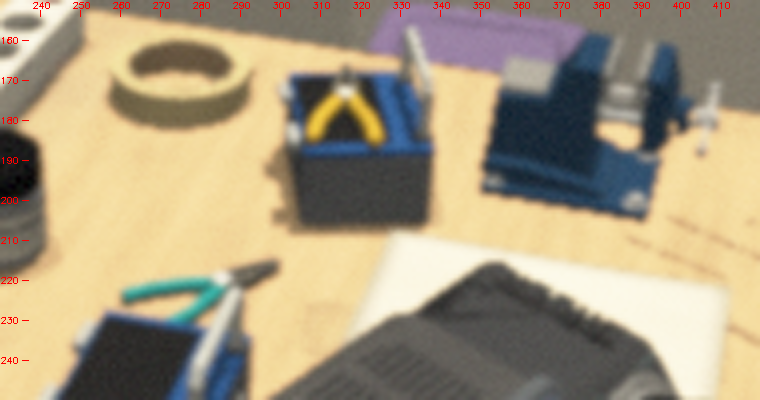

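```bash
cat > fit.py <<'E'
from h import *
from scipy.optimize import least_squares
S=camera_model("scene");D=camera_model("side")
C={'f+':(-.0425,.055),'b+':(.0425,.055),'b-':(.0425,-.055),'f-':(-.0425,-.055)}
def fit(obs,corn,z,x0):
    def f(p):
        r=[]
        for m,k,uv in obs:
            a=corn[k];c,s=np.cos(p[2]),np.sin(p[2])
            X=[p[0]+c*a[0]-s*a[1],p[1]+s*a[0]+c*a[1],z if len(a)<3 else a[2]]
            r+=list(proj(m,X)[0]-uv)
        return r
    q=least_squares(f,x0); return q.x,np.round(q.fun,1)
O={'L':[(S,'f+',(147,198)),(S,'b+',(175,184)),(S,'b-',(202,201)),(D,'b+',(248,350)),(D,'f+',(299,364)),(D,'b-',(269,305)),(D,'f-',(313,316))],
'M':[(S,'f+',(240,217)),(S,'b+',(266,201)),(S,'b-',(300,220)),(S,'f-',(274,239)),(D,'b+',(240,255)),(D,'f+',(281,264)),(D,'b-',(257,228)),(D,'f-',(291,234))],
'R':[(S,'f+',(351,316)),(S,'b+',(363,281)),(S,'b-',(423,298)),(S,'f-',(416,335)),(D,'b+',(303,188)),(D,'f+',(337,187)),(D,'b-',(301,168)),(D,'f-',(330,168))]}
if __name__=="__main__":
    for k,o in O.items():
        c=atz(S,*o[0][2],.056); print(k,*fit(o,C,.056,[c[0]+.05,c[1]-.05,0]))
    P=[atz(S,u,v,.011) for u,v in((282,276),(338,318),(259,388),(201,340))]
    print(np.array(P).round(3),np.mean(P,0)); print([np.linalg.norm(P[i]-P[i-1]).round(3) for i in range(4)])
    for n,u,v in(("glue",273,205),("green",251,190),("primer",374,242)): print(n,atz(S,u,v,0).round(3))
    # pliers
    for n,u,v in(("pivot",394,300),("tip",417,310),("g1",366,282),("g2",357,297)): print(n,atz(S,u,v,.066).round(3))
    for n,u,v in(("pivot",316,173),("g1",308,184),("g2",325,184)): print(n,atz(D,u,v,.066).round(3))
E
python3 fit.py
```

```text
L [0.51390221 0.32021422 0.02630904] [-2.1 -1.5 -0.6 -2.1  0.2 -1.8 -1.   0.2 -0.1 -0.2 -0.3 -1.7  2.4 -1.9]
M [0.61863229 0.10171924 0.04055836] [-1.4 -0.5 -1.1 -1.4  1.  -1.   0.9 -0.9 -0.3  0.8 -1.  -0.3  0.  -1.7
  3.2 -1.2]
R [ 0.59031458 -0.22123626  0.37811698] [-0.1 -2.4 -0.2 -1.6  0.9 -1.3  1.  -0.7  2.5 -0.5  1.8 -0.1  0.4 -0.5
  2.3 -1. ]
[[ 0.542 -0.01   0.011]
 [ 0.538 -0.157  0.011]
 [ 0.345 -0.151  0.011]
 [ 0.336 -0.014  0.011]] [ 0.44023011 -0.0831034   0.011     ]
[np.float64(0.206), np.float64(0.146), np.float64(0.193), np.float64(0.137)]
glue [0.709 0.184 0.   ]
green [0.716 0.273 0.   ]
primer [ 0.768 -0.08   0.   ]
pivot [ 0.599 -0.226  0.066]
tip [ 0.607 -0.266  0.066]
g1 [ 0.6   -0.167  0.066]
g2 [ 0.56  -0.176  0.066]
pivot [ 0.6   -0.221  0.066]
g1 [ 0.604 -0.156  0.066]
g2 [ 0.563 -0.171  0.066]
```

```bash
python3 - <<'E'
from h import *
S=camera_model("scene");D=camera_model("side")
def tri(a,b):
    c1,d1=ray(S,*a);c2,d2=ray(D,*b)
    A=np.c_[d1,-d2];t=np.linalg.lstsq(A,c2-c1,rcond=None)[0]
    p,q=c1+t[0]*d1,c2+t[1]*d2;return ((p+q)/2).round(3),np.linalg.norm(p-q).round(3)
print("vise top",tri((381,352),(362,172)),tri((381,352),(392,160)))
for u,v in((381,350),(325,400),(405,380),(345,345+10)): print("vise z.08",atz(S,u,v,.08).round(3),atz(S,u,v,.0).round(3))
for u,v in((355,215),(350,270),(410,280),(300,270),(375,320)): print("station side z.1",atz(D,u,v,.1).round(3),atz(D,u,v,.0).round(3))
print("station scene", tri((213,204),(355,218)))
for u,v in((160,205),(218,201),(250,305),(180,205),(120,320)): print("st scene z.12",atz(S,u,v,.12).round(3),atz(S,u,v,0).round(3))
print("block",[atz(S,u,v,.0).round(3) for u,v in((180,110),(330,190),(440,230))])
print("lamp joint?",tri((172,30),(98,80)), [ray(S,120,65)[0]+ray(S,120,65)[1]*t for t in(.8,1.,1.3)])
T=Ro.from_rotvec(observe()["ee_rot"]).as_matrix();print(T.round(3))
m=camera_model("wrist");print("cam in tool",(T.T@(-m["R"].T@m["t"]-observe()["position"])).round(3), (T.T@m["R"].T).round(3))
E
```

```text
vise top (array([ 0.49 , -0.267,  0.068]), np.float64(0.008)) (array([ 0.435, -0.28 ,  0.12 ]), np.float64(0.044))
vise z.08 [ 0.49  -0.269  0.08 ] [ 0.543 -0.247  0.   ]
vise z.08 [ 0.372 -0.258  0.08 ] [ 0.407 -0.234  0.   ]
vise z.08 [ 0.472 -0.32   0.08 ] [ 0.523 -0.306  0.   ]
vise z.08 [ 0.446 -0.235  0.08 ] [ 0.492 -0.209  0.   ]
station side z.1 [ 0.459 -0.001  0.1  ] [ 0.478 -0.157  0.   ]
station side z.1 [0.433 0.181 0.1  ] [0.448 0.06  0.   ]
station side z.1 [0.329 0.173 0.1  ] [0.324 0.05  0.   ]
station side z.1 [0.518 0.211 0.1  ] [0.548 0.096 0.   ]
station side z.1 [0.372 0.288 0.1  ] [0.375 0.187 0.   ]
station scene (array([0.459, 0.1  , 0.168]), np.float64(0.031))
st scene z.12 [0.437 0.236 0.12 ] [0.511 0.391 0.   ]
st scene z.12 [0.528 0.161 0.12 ] [0.624 0.298 0.   ]
st scene z.12 [ 0.39 -0.09  0.12] [ 0.452 -0.012  0.   ]
st scene z.12 [0.466 0.206 0.12 ] [0.546 0.354 0.   ]
st scene z.12 [0.236 0.03  0.12 ] [0.261 0.136 0.   ]
block [array([0.884, 0.841, 0.   ]), array([0.861, 0.121, 0.   ]), array([ 0.91 , -0.167,  0.   ])]
lamp joint? (array([0.67 , 0.428, 0.436]), np.float64(0.107)) [array([0.48728283, 0.37284398, 0.36210804]), array([0.57696569, 0.57014017, 0.2967553 ]), array([0.71149   , 0.86608445, 0.19872619])]
[[ 0.263 -0.965 -0.   ]
 [-0.965 -0.263  0.001]
 [-0.001  0.    -1.   ]]
cam in tool [ 0.    -0.073 -0.186] [[ 1.     0.     0.001]
 [-0.001  0.964  0.266]
 [-0.001 -0.266  0.964]]
```

```bash
cat > plan.py <<'E'
from h import *
import sys
def st():
    o=observe(); M=Ro.from_rotvec(o["ee_rot"]).as_matrix(); return o,M
def down(a): return np.array([[np.cos(a),np.sin(a),0],[np.sin(a),-np.cos(a),0],[0,0,-1]])
def plan(wps,grip,pos=None,M=None,dec=3):
    """wps: list of (x,y,z,yaw,n)"""
    o,M0=st(); pos=o["position"] if pos is None else pos; M=M0 if M is None else M
    p=np.array(pos);R=M.copy();out=[]
    for x,y,z,a,n in wps:
        for i in range(n):
            k=n-i
            d=(np.array([x,y,z])-p)/k
            rv=Ro.from_matrix(R.T@down(a)).as_rotvec()/k
            row=np.r_[(R.T@d)/.15,rv/.5].round(dec)
            out.append(list(row)+[grip])
            p=p+R@(row[:3]*.15); R=R@Ro.from_rotvec(row[3:]*.5).as_matrix()
    for i in range(0,len(out),5): print("["+",".join("["+",".join(f"{v:g}" for v in r)+"]" for r in out[i:i+5])+"]")
    print("end",p.round(4))
E
python3 -c "
from plan import *
plan([(.56,-.20,.25,.378,14)],-1)"
```

```text
[[-0.136,-0.232,-0.024,-0,0,-0.24,-1],[-0.107,-0.247,-0.024,-0,0,-0.24,-1],[-0.076,-0.258,-0.025,-0,0,-0.241,-1],[-0.045,-0.265,-0.024,-0,0,-0.24,-1],[-0.013,-0.269,-0.025,-0,0,-0.241,-1]]
[[0.02,-0.268,-0.024,-0,0,-0.24,-1],[0.052,-0.264,-0.025,-0,0,-0.241,-1],[0.083,-0.256,-0.024,-0,0,-0.24,-1],[0.113,-0.244,-0.025,-0,0,-0.241,-1],[0.141,-0.229,-0.024,-0,0,-0.24,-1]]
[[0.168,-0.21,-0.025,-0.001,0,-0.241,-1],[0.192,-0.188,-0.025,-0,0,-0.24,-1],[0.213,-0.164,-0.024,-0.001,0,-0.241,-1],[0.231,-0.138,-0.025,-0,0.001,-0.24,-1]]
end [ 0.56 -0.2   0.25]
```

Call:
play_rows:
  rows:
    - [-0.14, -0.23, -0.03, 0, 0, -0.24, -1]
    - [-0.11, -0.25, -0.03, 0, 0, -0.24, -1]
    - [-0.08, -0.26, -0.03, 0, 0, -0.24, -1]
    - [-0.04, -0.27, -0.03, 0, 0, -0.24, -1]
    - [-0.01, -0.27, -0.03, 0, 0, -0.24, -1]

```text
clock: 0.65
position: [0.3033, -0.456, 0.2184]
ee_rot: [2.952, -1.073, -0.01]
force: [0.6, -0.3, 0.6]
width: 0.999
```

Call:
play_rows:
  rows:
    - [0.02, -0.27, -0.025, 0, 0, -0.24, 0.3]
    - [0.05, -0.265, -0.025, 0, 0, -0.24, 0.3]
    - [0.08, -0.255, -0.025, 0, 0, -0.24, 0.3]
    - [0.11, -0.245, -0.025, 0, 0, -0.24, 0.3]
    - [0.14, -0.23, -0.025, 0, 0, -0.24, 0.3]

```text
clock: 1.15
position: [0.4456, -0.3019, 0.2371]
ee_rot: [-3.138, 0.113, 0.011]
force: [-0.1, -0.4, 0.6]
width: 0.614
```

Call:
play_rows:
  rows:
    - [0.17, -0.21, -0.02, 0, 0, -0.24, 0.3]
    - [0.19, -0.19, -0.02, 0, 0, -0.24, 0.3]
    - [0.21, -0.165, -0.02, 0, 0, -0.24, 0.3]
    - [0.23, -0.14, -0.02, 0, 0, -0.24, 0.3]
    - [0, 0, 0, 0, 0, 0, 0.3]

```text
clock: 1.65
position: [0.5598, -0.1705, 0.249]
ee_rot: [-3.06, -0.683, 0.007]
force: [0.3, -0.4, -0.5]
width: 0.352
```

```bash
python3 - <<'E'
from plan import *
np.save("w1.npy",camera_model("wrist"),allow_pickle=True)
cv2.imwrite("pics/w1.png",get_image("wrist")); o,M=st(); print(o["position"],M.round(3),o["width"],o["clock"])
E
```

```text
[ 0.55819078 -0.17333821  0.24855147] [[ 0.907  0.42  -0.007]
 [ 0.42  -0.907  0.003]
 [-0.005 -0.006 -1.   ]] 0.35261233457780705 1.7
```

View pics/w1.png

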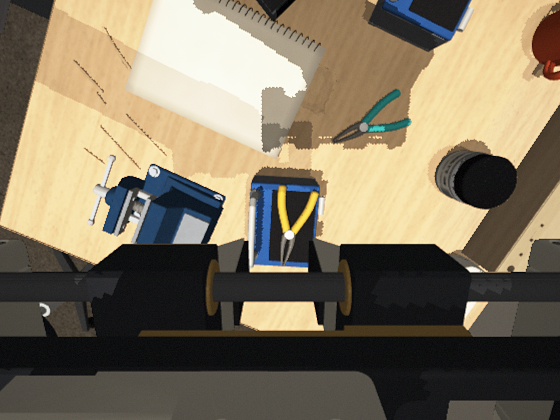

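```bash
python3 - <<'E'
from h import *
crop("pics/w1.png",235,165,345,275,7,"pics/c5.png")
E
```

```text
(no output)
```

View pics/c5.png

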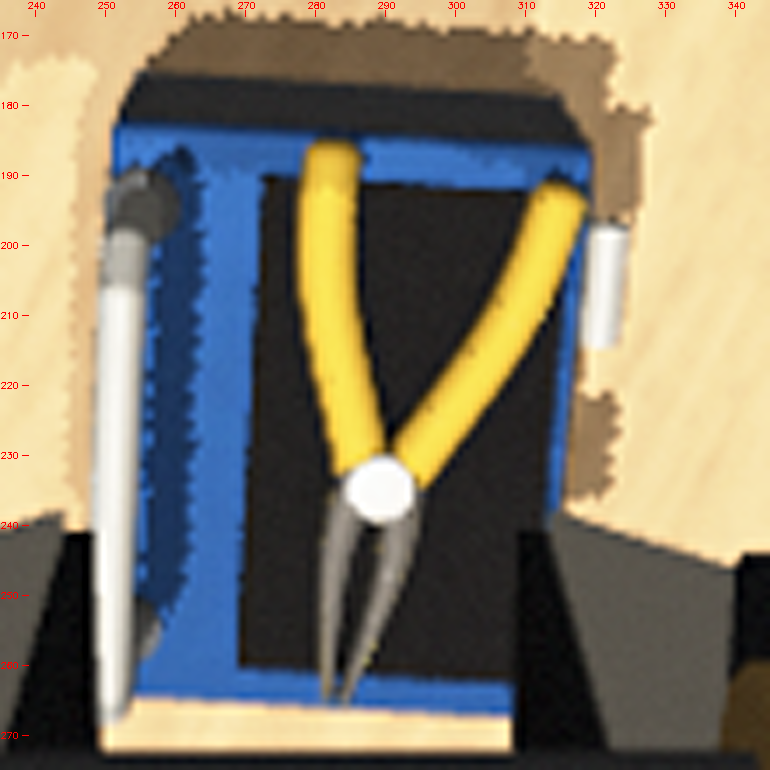

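```bash
python3 - <<'E'
from h import *
from fit import *
W=np.load("w1.npy",allow_pickle=True).item()
for n,u,v,z in(("pivot",289,235,.066),("tip",283,264,.062),("g1",282.5,188,.063),("g2",315,193,.063),("bar+",252.5,192,.094),("bar-",251,266,.094)): print(n,atz(W,u,v,z).round(4))
o=O['R']+[(W,'b+',(319,186)),(W,'f+',(251.5,183))]*3
print(fit(o,C,.056,[.59,-.22,.378]))
x,_=fit(o,C,.056,[.59,-.22,.378])
for i in (-.0365,): print("bar pred",x[0]+np.cos(x[2])*i,x[1]+np.sin(x[2])*i)
W2=[(270,0),(0,0)]
for n,u,v in(("nbc1",175,-0,),("nb2",128,90),("nb3",280,158),("nb4",323,47)): print(n,atz(W,u,v,.011).round(3))
E
```

```text
pivot [ 0.6003 -0.2237  0.066 ]
tip [ 0.6112 -0.264   0.062 ]
g1 [ 0.5677 -0.1739  0.063 ]
g2 [ 0.6059 -0.1628  0.063 ]
bar+ [ 0.5367 -0.1866  0.094 ]
bar- [ 0.5714 -0.269   0.094 ]
(array([ 0.59035003, -0.22092086,  0.3859093 ]), array([-0.1, -2.3, -0.5, -1.6,  0.6, -1.6,  1.1, -1. ,  2.6, -0.4,  1.9,
       -0.2,  0.2, -0.4,  2.1, -1. ,  0.9,  0.5, -1. , -0.2,  0.9,  0.5,
       -1. , -0.2,  0.9,  0.5, -1. , -0.2]))
bar pred 0.556534361110345 -0.23465951953413922
nbc1 [ 0.36  -0.032  0.011]
nb2 [ 0.341 -0.152  0.011]
nb3 [ 0.552 -0.148  0.011]
nb4 [ 0.542 -0.003  0.011]
```

```bash
python3 -c "
from plan import *
plan([(.6005,-.224,.12,.25,4),(.6005,-.224,.0595,.25,3)],.39)"
```

```text
[[0.03,0.108,0.213,-0.003,0.003,0.092,0.39],[0.034,0.106,0.214,-0.003,0.003,0.092,0.39],[0.039,0.103,0.214,-0.003,0.003,0.091,0.39],[0.043,0.102,0.214,-0.002,0.002,0.092,0.39],[-0,-0,0.134,-0,0,-0,0.39]]
[[-0,-0,0.135,-0,0,-0,0.39],[-0,-0,0.134,-0,0,-0,0.39]]
end [ 0.6006 -0.224   0.0596]
```

Call:
play_rows:
  rows:
    - [0.03, 0.108, 0.213, -0.003, 0.003, 0.092, 0.39]
    - [0.034, 0.106, 0.214, -0.003, 0.003, 0.092, 0.39]
    - [0.039, 0.103, 0.214, -0.003, 0.003, 0.091, 0.39]
    - [0.043, 0.102, 0.214, -0.002, 0.002, 0.092, 0.39]
    - [0, 0, 0, 0, 0, 0, 0.39]

```text
clock: 2.2
position: [0.5991, -0.2314, 0.1162]
ee_rot: [3.116, 0.366, -0.002]
force: [-0.7, -0.1, -0.5]
width: 0.303
```

```bash
python3 - <<'E'
from plan import *
o,M=st(); print(o["position"],M.round(3),o["width"],o["clock"])
plan([(.6005,-.224,.0595,.25,4)],.39)
W=camera_model("wrist");im=get_image("wrist");cv2.imwrite("pics/w2.png",im)
print(proj(W,[[.6003,-.2237,.066],[.6003,-.2237,.0]]))
crop(im,200,150,360,330,4,"pics/c6.png")
E
```

```text
[ 0.5991424  -0.23138159  0.11619724] [[ 0.973  0.232 -0.001]
 [ 0.232 -0.973 -0.005]
 [-0.002  0.005 -1.   ]] 0.30292228082844264 2.2
[[0.005,-0.012,0.094,0.002,0.001,-0.008,0.39],[0.005,-0.012,0.095,0.002,0.001,-0.008,0.39],[0.005,-0.011,0.094,0.003,0.001,-0.008,0.39],[0.006,-0.012,0.095,0.002,0,-0.009,0.39]]
end [ 0.6005 -0.224   0.0595]
[[280.37903963 205.39637153]
 [280.09158582 187.49721674]]
```

View pics/c6.png

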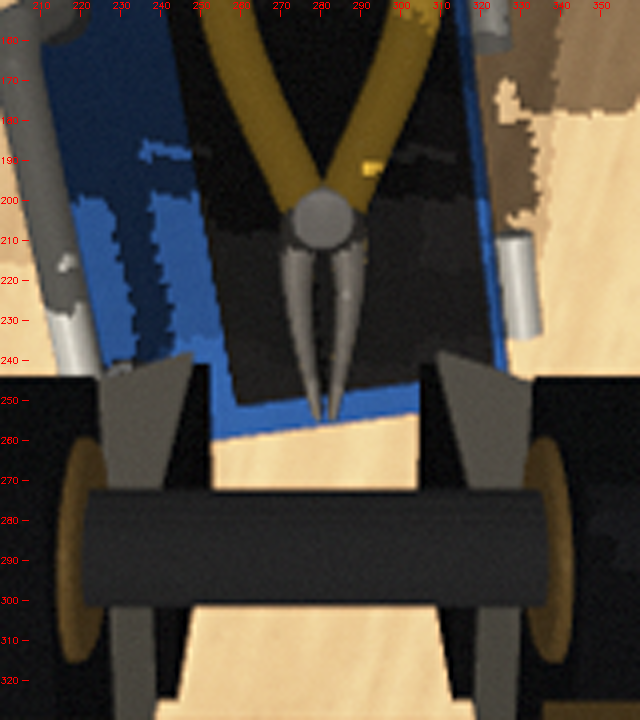

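Call:
play_rows:
  rows:
    - [0.005, -0.012, 0.095, 0.002, 0.001, -0.008, 0.39]
    - [0.005, -0.012, 0.095, 0.002, 0.001, -0.008, 0.39]
    - [0.005, -0.011, 0.095, 0.002, 0.001, -0.008, 0.39]
    - [0.005, -0.012, 0.075, 0.002, 0, -0.008, 0.39]
    - [0, 0, 0, 0, 0, 0, 0.39]

```text
clock: 2.75
position: [0.6021, -0.2218, 0.0656]
ee_rot: [3.114, 0.399, 0.011]
force: [0.4, -0.6, -0.2]
width: 0.309
```

Call:
play_rows:
  rows:
    - [-0.012, 0.01, 0.03, 0, 0, 0, 0.39]
    - [0, 0, 0.015, 0, 0, 0, 0.39]

```text
clock: 2.95
position: [0.6011, -0.2235, 0.0589]
ee_rot: [3.113, 0.401, 0.012]
force: [-0.2, -0.2, -0.6]
width: 0.302
```

Call:
play_rows:
  rows:
    - [0, 0, 0, 0, 0, 0, 1]
    - [0, 0, 0, 0, 0, 0, 1]
    - [0, 0, 0, 0, 0, 0, 1]
  force: 20

```text
clock: 3.25
position: [0.6016, -0.2239, 0.0596]
ee_rot: [3.113, 0.4, 0.014]
force: [-0.1, 0.4, 0.3]
width: 0.089
```

Call:
play_rows:
  rows:
    - [0, 0, 0, 0, 0, 0, 1]
    - [0, 0, 0, 0, 0, 0, 1]

```text
clock: 3.45
position: [0.6019, -0.224, 0.0601]
ee_rot: [3.112, 0.4, 0.015]
force: [0.2, -0.5, 0.3]
width: 0.002
```

```bash
python3 - <<'E'
from plan import *
im=get_image("wrist");cv2.imwrite("pics/w3.png",im)
crop(im,180,100,380,300,4,"pics/c7.png")
im=get_image("scene");crop(im,300,220,460,370,4,"pics/c8.png");
E
```

```text
(no output)
```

View pics/c7.png

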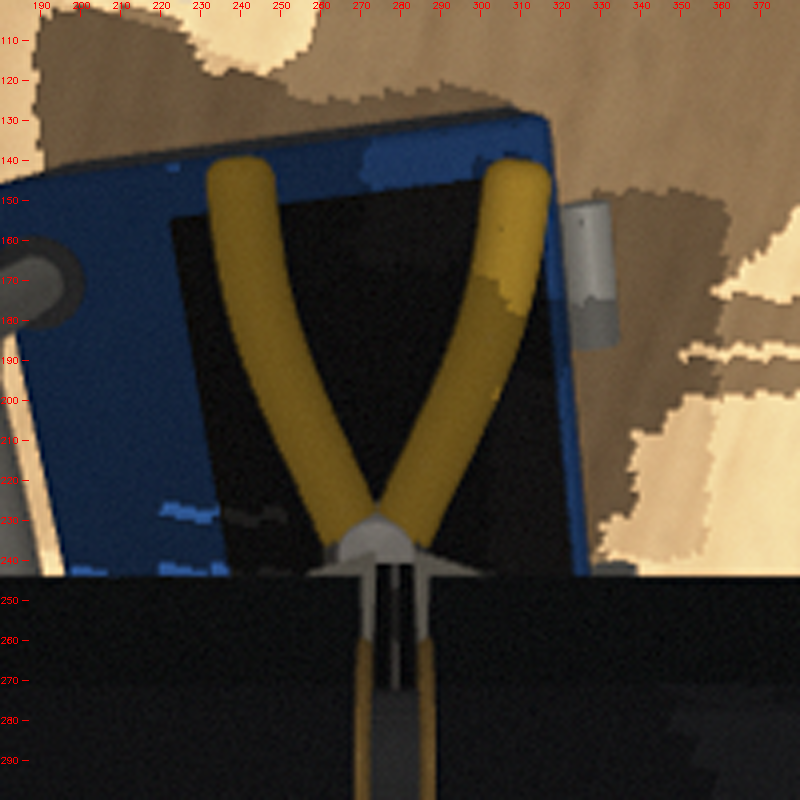

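View pics/c8.png

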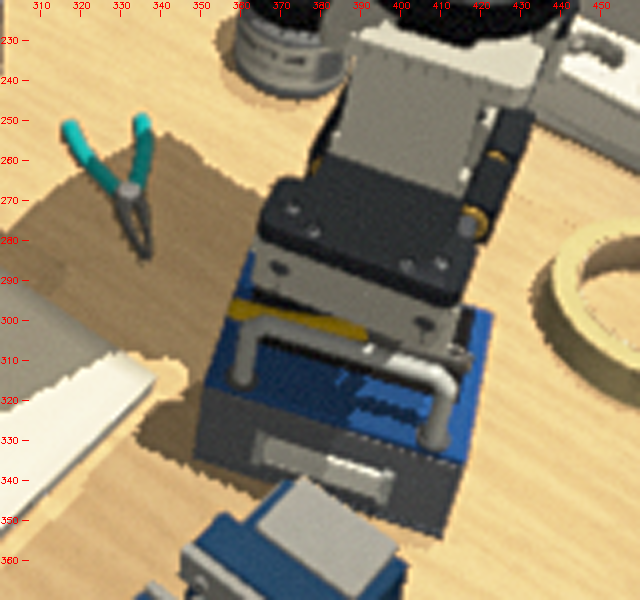

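```bash
python3 - <<'E'
from plan import *
W=camera_model("wrist");o,M=st();p=o["position"]
print(p,M.round(3),proj(W,[[.6003,-.2237,.066],p,p+M[:,0]*.03,p-M[:,2]*.0188]))
print(atz(W,274.5,236,.066),atz(W,274.5,236,.06))
E
```

```text
[ 0.60189593 -0.2239998   0.06003508] [[ 0.967  0.253  0.01 ]
 [ 0.253 -0.968 -0.002]
 [ 0.009  0.005 -1.   ]] [[273.6687615  240.07006828]
 [276.0605344  237.57400129]
 [323.77491106 237.61358101]
 [275.81821545 249.38856443]]
[ 0.6001285  -0.22101048  0.066     ] [ 0.60068516 -0.2232367   0.06      ]
```

View pics/w3.png

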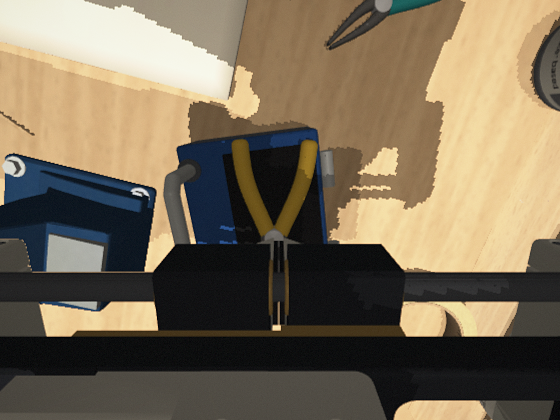

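Call:
play_rows:
  rows:
    - [0, 0, 0, 0, 0, 0, 0.39]
    - [0, 0, 0, 0, 0, 0, 0.39]
    - [0, 0, 0, 0, 0, 0, 0.39]
    - [0, 0, 0, 0, 0, 0, 0.39]

```text
clock: 3.95
position: [0.6019, -0.2239, 0.0601]
ee_rot: [3.112, 0.4, 0.015]
force: [-0.3, 0.6, 0.2]
width: 0.285
```

Call:
play_rows:
  rows:
    - [-0.01, 0, 0.015, 0, 0, 0, 0.39]
    - [0, 0, 0, 0, 0, 0, 0.39]

```text
clock: 4.15
position: [0.6003, -0.2244, 0.0576]
ee_rot: [3.112, 0.4, 0.015]
force: [-0.3, -1.0, 0.8]
width: 0.307
```

```bash
python3 - <<'E'
from plan import *
from fit import *
W=camera_model("wrist");im=get_image("wrist");o,M=st();print(o["position"],o["force"])
cv2.imwrite("pics/w4.png",im)
crop(im,160,100,360,280,4,"pics/c9.png")
x=[.590,-.221,.388]
for k,a in C.items():
    print(k,proj(W,[x[0]+np.cos(x[2])*a[0]-np.sin(x[2])*a[1],x[1]+np.sin(x[2])*a[0]+np.cos(x[2])*a[1],.056]))
E
```

```text
[ 0.60055686 -0.22430675  0.05777651] [0.76621625 0.67963279 0.11331325]
f+ [[175.94123918 149.11614302]]
b+ [[320.4988283  129.41765255]]
b- [[336.11682718 296.56179127]]
f- [[211.3886421 311.6994256]]
```

View pics/c9.png

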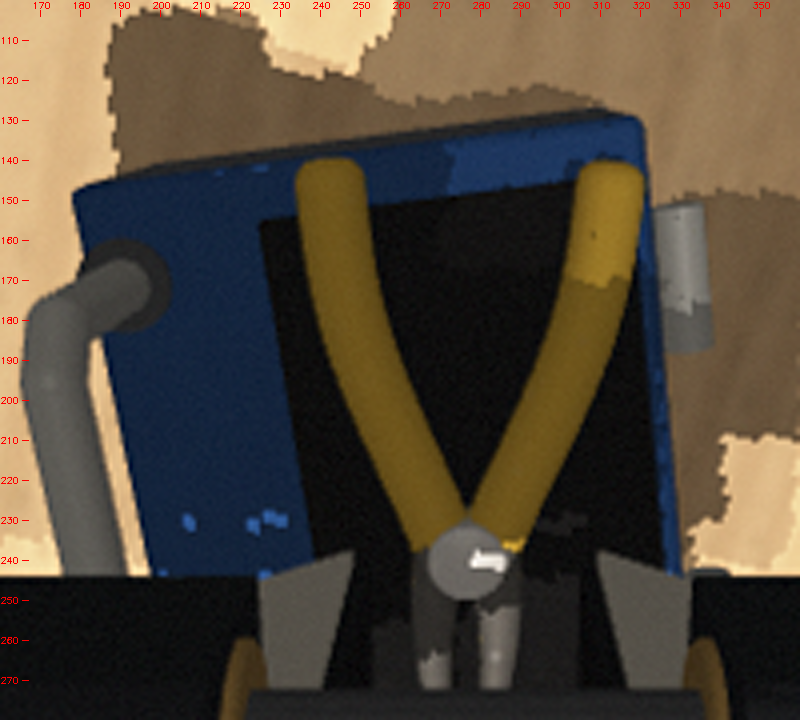

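```bash
python3 - <<'E'
from h import *
for a,n in(("w3","d3"),("w4","d4")):
    im=cv2.imread(f"pics/{a}.png"); im=np.clip((im/255.)**.4*255,0,255).astype(np.uint8)
    crop(im,220,215,340,285,6,f"pics/{n}.png")
a=np.vstack([cv2.imread("pics/d3.png"),cv2.imread("pics/d4.png")]);cv2.imwrite("pics/d.png",cv2.resize(a,None,fx=.7,fy=.7))
E
```

```text
(no output)
```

View pics/d.png

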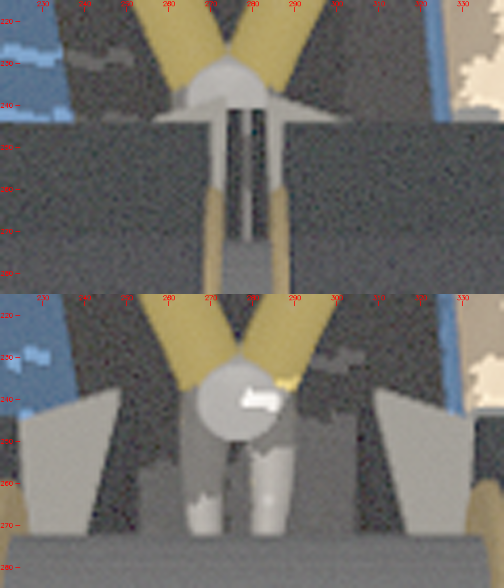

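Call:
play_rows:
  rows:
    - [0, 0, 0.02, 0, 0, 0, 0.39]

```text
clock: 4.3
position: [0.6009, -0.2244, 0.055]
ee_rot: [3.112, 0.4, 0.017]
force: [-0.3, 0.1, -0.7]
width: 0.306
```

Call:
play_rows:
  rows:
    - [0, 0, 0, 0, 0, 0, 0.39]

```text
clock: 4.4
position: [0.6006, -0.2244, 0.0545]
ee_rot: [3.112, 0.4, 0.016]
force: [0.0, 0.5, -0.5]
width: 0.305
```

Call:
play_rows:
  rows:
    - [0, 0, 0.015, 0, 0, 0, 0.39]
    - [0, 0, 0, 0, 0, 0, 0.39]

```text
clock: 4.6
position: [0.6006, -0.2243, 0.052]
ee_rot: [3.112, 0.4, 0.015]
force: [0.3, -0.3, -0.6]
width: 0.305
```

Call:
play_rows:
  rows:
    - [0, 0, 0.015, 0, 0, 0, 0.39]
    - [0, 0, 0, 0, 0, 0, 0.39]

```text
clock: 4.8
position: [0.6006, -0.2243, 0.0495]
ee_rot: [3.112, 0.4, 0.015]
force: [-0.8, -0.2, 0.1]
width: 0.306
```

```bash
python3 - <<'E'
from h import *
o=observe();print(o["position"],o["force"])
a=get_image("scene");b=get_image("side")
crop(a,330,260,430,340,7,"pics/e1.png");crop(b,270,120,370,220,6,"pics/e2.png")
E
```

```text
[ 0.6006068  -0.22427845  0.04946119] [-0.8497068  -0.18857733  0.0872353 ]
```

View pics/e1.png

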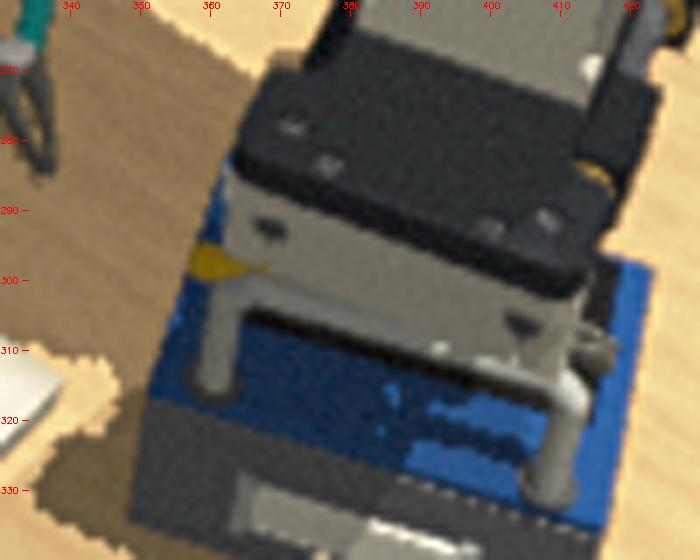

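View pics/e2.png

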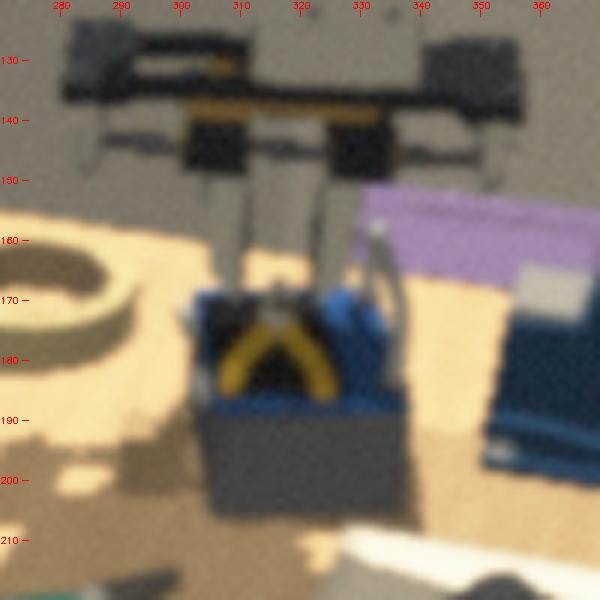

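```bash
python3 - <<'E'
from plan import *
o,M=st();p=o["position"]
for n in("scene","side","wrist"):
  m=camera_model(n)
  print(n,[proj(m,p+M[:,0]*s*.0165-M[:,2]*h).round(1)[0].tolist() for h in(0,.02,.066) for s in(1,-1)])
E
```

```text
scene [[395.2, 298.4], [389.4, 311.5], [397.0, 290.9], [391.2, 304.0], [401.3, 272.7], [395.4, 285.7]]
side [[309.5, 177.4], [321.9, 178.0], [309.9, 170.8], [322.5, 171.4], [310.9, 155.0], [323.8, 155.6]]
wrist [[302.3, 237.6], [249.8, 237.5], [304.9, 250.2], [246.8, 250.2], [313.6, 293.1], [236.3, 293.0]]
```

Call:
play_rows:
  rows:
    - [0, 0, 0.025, 0, 0, 0, 0.39]
    - [0, 0, 0, 0, 0, 0, 0.39]

```text
clock: 5.1
position: [0.601, -0.2243, 0.0459]
ee_rot: [3.112, 0.4, 0.016]
force: [-0.7, 0.1, -0.3]
width: 0.304
```

Call:
play_rows:
  rows:
    - [0, 0, 0.02, 0, 0, 0, 0.39]
    - [0, 0, 0, 0, 0, 0, 0.39]

```text
clock: 5.3
position: [0.601, -0.2243, 0.0426]
ee_rot: [3.112, 0.4, 0.016]
force: [-0.4, 0.9, 0.4]
width: 0.306
```

Call:
play_rows:
  rows:
    - [0, 0, 0, 0, 0, 0, 1]
    - [0, 0, 0, 0, 0, 0, 1]
    - [0, 0, 0, 0, 0, 0, 1]
    - [0, 0, 0, 0, 0, 0, 1]

```text
clock: 5.7
position: [0.6011, -0.2243, 0.0426]
ee_rot: [3.112, 0.4, 0.016]
force: [-0.1, 0.4, 0.3]
width: 0.024
```

```bash
python3 - <<'E'
from h import *
o=observe();print(o["position"],o["force"],o["width"])
a=get_image("wrist");b=get_image("side");cv2.imwrite("pics/w5.png",a)
a=np.clip((a/255.)**.6*255,0,255).astype(np.uint8)
crop(a,200,150,350,280,5,"pics/e1.png");crop(b,270,120,370,220,6,"pics/e2.png")
E
```

```text
[ 0.60107347 -0.22430639  0.04256634] [-0.06948398  0.35065082  0.25380862] 0.023643656033367617
```

View pics/e1.png

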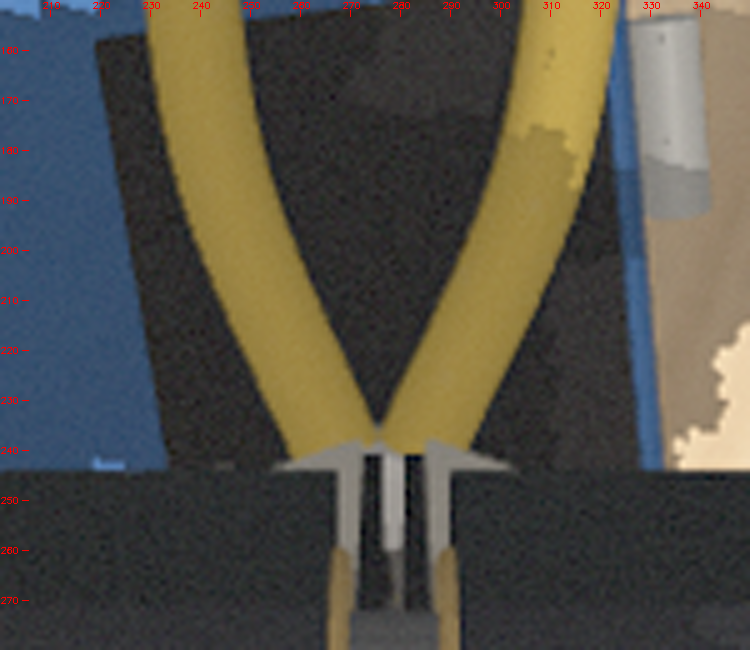

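View pics/e2.png

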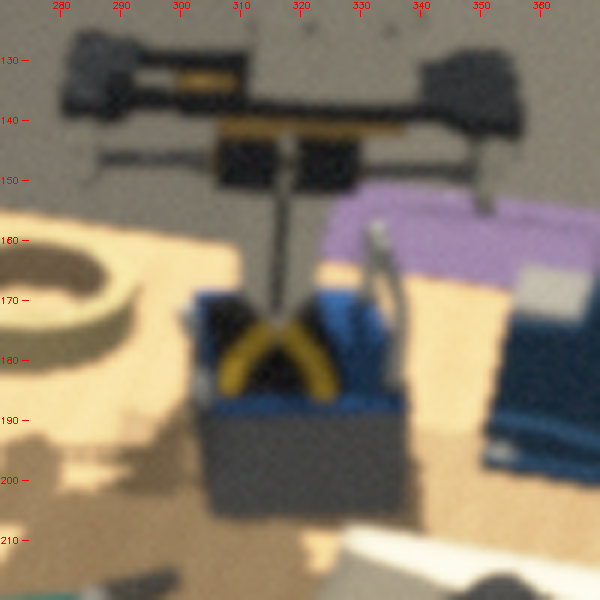

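Call:
play_rows:
  rows:
    - [0, 0, 0, 0, 0, 0, 0.36]
    - [0, 0, 0, 0, 0, 0, 0.36]
    - [0, 0, 0, 0, 0, 0, 0.36]
    - [0, 0, 0.02, 0, 0, 0, 0.36]
    - [0, 0, 0, 0, 0, 0, 0.36]

```text
clock: 6.3
position: [0.6011, -0.2244, 0.0395]
ee_rot: [3.112, 0.4, 0.017]
force: [0.2, 0.1, 1.3]
width: 0.315
```

Call:
play_rows:
  rows:
    - [0, 0, 0.02, 0, 0, 0, 0.36]
    - [0, 0, 0, 0, 0, 0, 0.36]

```text
clock: 6.5
position: [0.6011, -0.2244, 0.036]
ee_rot: [3.112, 0.4, 0.016]
force: [-0.6, -0.3, 0.5]
width: 0.317
```

Call:
play_rows:
  rows:
    - [0, 0, 0.012, 0, 0, 0, 0.36]
    - [0, 0, 0, 0, 0, 0, 0.36]

```text
clock: 6.7
position: [0.601, -0.2244, 0.0339]
ee_rot: [3.112, 0.4, 0.016]
force: [-0.2, 1.4, 0.1]
width: 0.319
```

Call:
play_rows:
  rows:
    - [0, 0, 0, 0, 0, 0, 1]
    - [0, 0, 0, 0, 0, 0, 1]
    - [0, 0, 0, 0, 0, 0, 1]
    - [0, 0, 0, 0, 0, 0, 1]

```text
clock: 7.1
position: [0.601, -0.2244, 0.0339]
ee_rot: [3.112, 0.4, 0.016]
force: [0.0, -0.1, -0.3]
width: 0.189
```

Call:
play_rows:
  rows:
    - [0, 0, -0.1, 0, 0, 0, 1]
    - [0, 0, -0.2, 0, 0, 0, 1]
    - [0, 0, -0.2, 0, 0, 0, 1]
    - [0, 0, -0.2, 0, 0, 0, 1]
    - [0, 0, 0, 0, 0, 0, 1]

```text
clock: 7.6
position: [0.5995, -0.2234, 0.146]
ee_rot: [3.113, 0.402, 0.015]
force: [0.2, -0.7, -1.2]
width: 0.191
```

```bash
python3 - <<'E'
from h import *
o=observe();print(o["position"],o["force"],o["width"])
a=get_image("wrist");b=get_image("scene");cv2.imwrite("pics/w6.png",a);cv2.imwrite("pics/s6.png",b)
E
```

```text
[ 0.59954952 -0.22342484  0.14600993] [ 0.23085858 -0.66704605 -1.22424675] 0.19100666151632173
```

View pics/w6.png

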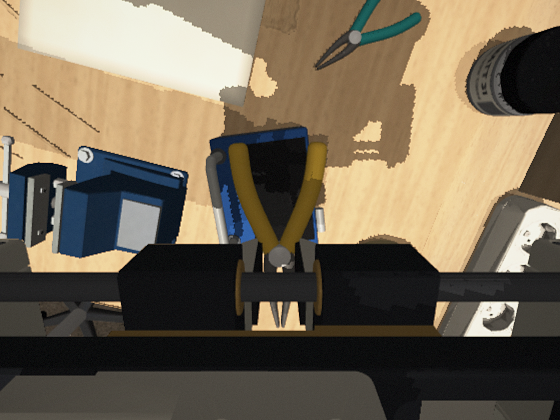

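View pics/s6.png

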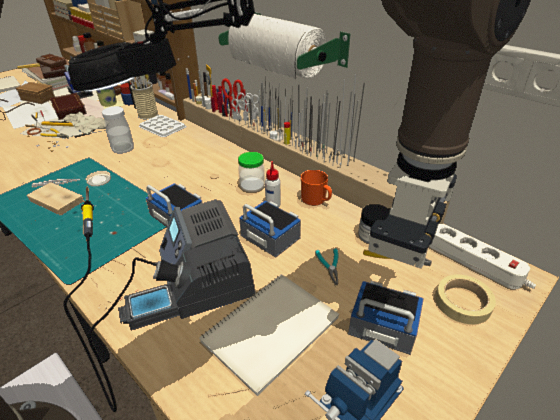

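```bash
python3 -c "
from plan import *
plan([(.445,-.10,.19,-.1,5)],1)"
```

```text
[[-0.155,-0.21,-0.065,0,-0.002,0.143,1],[-0.169,-0.199,-0.065,0,-0.002,0.142,1],[-0.183,-0.187,-0.065,0,-0.002,0.143,1],[-0.196,-0.173,-0.064,0.001,-0.002,0.142,1],[-0.207,-0.158,-0.064,0,-0.002,0.143,1]]
end [ 0.4451 -0.1     0.19  ]
```

Call:
play_rows:
  rows:
    - [-0.155, -0.21, -0.065, 0, -0.002, 0.143, 1]
    - [-0.169, -0.199, -0.065, 0, -0.002, 0.143, 1]
    - [-0.183, -0.187, -0.065, 0, -0.002, 0.143, 1]
    - [-0.196, -0.173, -0.064, 0, -0.002, 0.143, 1]
    - [-0.207, -0.158, -0.064, 0, -0.002, 0.143, 1]

```text
clock: 8.2
position: [0.4384, -0.0985, 0.1842]
ee_rot: [-3.134, 0.187, 0.018]
force: [0.8, -0.2, -0.4]
width: 0.186
```

Call:
play_rows:
  rows:
    - [0, 0, 0, 0, 0, 0, 1]

```text
clock: 8.3
position: [0.4346, -0.0953, 0.1844]
ee_rot: [-3.134, 0.186, 0.022]
force: [0.8, -0.6, -0.4]
width: 0.19
```

```bash
python3 - <<'E'
from plan import *
o,M=st();print(o["position"],M.round(3),o["width"])
np.save("w7.npy",camera_model("wrist"),allow_pickle=True)
a=get_image("wrist");cv2.imwrite("pics/w7.png",a);cv2.imwrite("pics/sd7.png",get_image("side"))
E
```

```text
[ 0.43456013 -0.09533231  0.18437777] [[ 0.993 -0.118 -0.014]
 [-0.118 -0.993  0.003]
 [-0.014 -0.001 -1.   ]] 0.1904208322400666
```

View pics/w7.png

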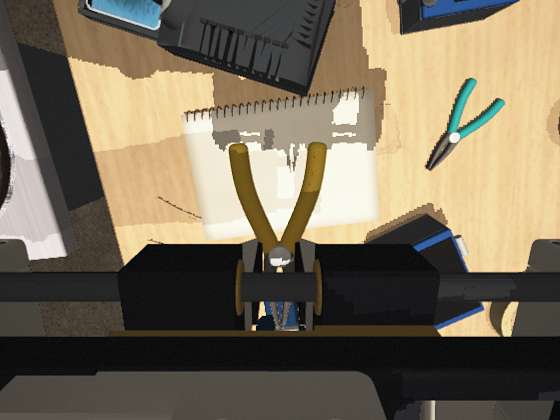

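View pics/sd7.png

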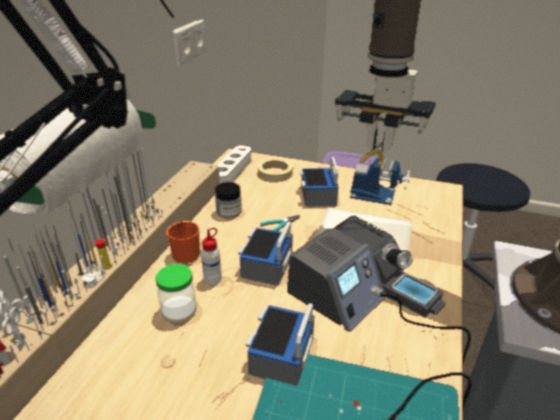

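```bash
python3 - <<'E'
from plan import *
W=np.load("w7.npy",allow_pickle=True).item()
P=[atz(W,u,v,.011) for u,v in((183,112),(372,90),(378,218),(205,240))]
print(np.array(P).round(4),np.mean(P,0).round(4)); print([np.linalg.norm(P[i]-P[i-1]).round(3) for i in range(4)])
for u,v in((305,93),(160,45),(335,5)): print([atz(W,u,v,z).round(3) for z in(0,.05,.1)])
o,M=st();p=o["position"];print(proj(W,[p,[p[0],p[1],.011]]))
S=camera_model("scene");im=cv2.imread("pics/s6.png");crop(im,110,190,350,390,3,"pics/e3.png")
E
```

```text
[[ 0.3392 -0.0031  0.011 ]
 [ 0.545  -0.0048  0.011 ]
 [ 0.5464 -0.1491  0.011 ]
 [ 0.3364 -0.1536  0.011 ]] [ 0.4418 -0.0776  0.011 ]
[np.float64(0.15), np.float64(0.206), np.float64(0.144), np.float64(0.21)]
[array([0.475, 0.001, 0.   ]), array([ 0.471, -0.002,  0.05 ]), array([ 0.467, -0.006,  0.1  ])]
[array([0.325, 0.068, 0.   ]), array([0.341, 0.056, 0.05 ]), array([0.358, 0.043, 0.1  ])]
[array([0.513, 0.083, 0.   ]), array([0.504, 0.069, 0.05 ]), array([0.496, 0.054, 0.1  ])]
[[281.05079244 241.76392233]
 [281.91288378 186.52871646]]
```

View pics/e3.png

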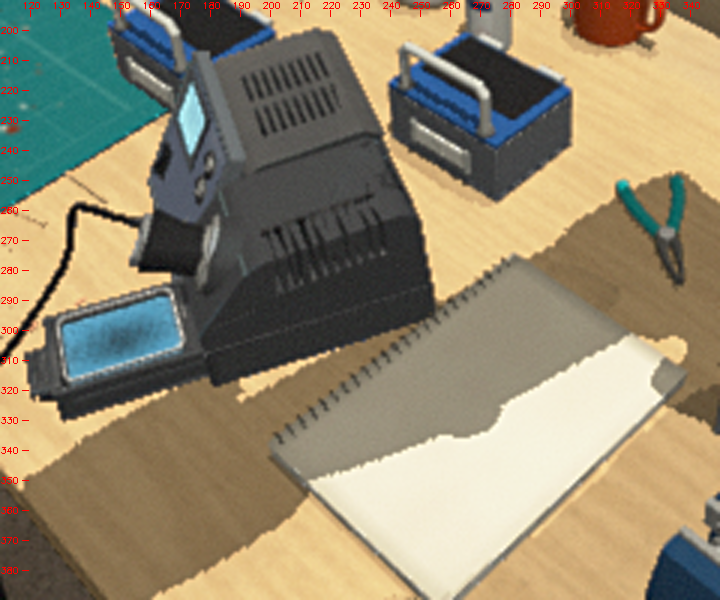

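```bash
python3 -c "
from plan import *
plan([(.441,-.087,.03,0,5)],1)"
```

```text
[[0.006,-0.015,0.205,-0.001,0.005,-0.047,1],[0.005,-0.015,0.205,-0.001,0.005,-0.047,1],[0.005,-0.015,0.205,-0,0.005,-0.047,1],[0.005,-0.015,0.205,-0.001,0.005,-0.048,1],[0.005,-0.016,0.206,-0,0.004,-0.047,1]]
end [ 0.441 -0.087  0.03 ]
```

Call:
play_rows:
  rows:
    - [0.006, -0.015, 0.205, 0, 0.005, -0.047, 1]
    - [0.005, -0.015, 0.205, 0, 0.005, -0.047, 1]
    - [0.005, -0.015, 0.205, 0, 0.005, -0.047, 1]
    - [0.005, -0.015, 0.17, 0, 0.005, -0.047, 1]
    - [0, 0, 0, 0, 0, 0, 1]

```text
clock: 8.9
position: [0.4439, -0.0931, 0.0601]
ee_rot: [-3.139, 0.036, 0.001]
force: [-0.7, -0.5, -0.8]
width: 0.185
```

```bash
python3 -c "
from plan import *
o,M=st();print(o['position'],M.round(3))
plan([(.441,-.086,-.005,0,3)],1)"
```

```text
[ 0.4439465  -0.09305627  0.06009289] [[ 1.    -0.023 -0.001]
 [-0.023 -1.     0.002]
 [-0.001 -0.002 -1.   ]]
[[-0.007,-0.015,0.145,-0.001,0.001,-0.015,1],[-0.007,-0.015,0.145,-0.002,0,-0.015,1],[-0.006,-0.016,0.144,-0.001,0.001,-0.016,1]]
end [ 0.441 -0.086 -0.005]
```

Call:
play_rows:
  rows:
    - [-0.007, -0.015, 0.145, 0, 0, -0.015, 1]
    - [-0.007, -0.015, 0.145, 0, 0, -0.015, 1]
    - [-0.006, -0.015, 0.1, 0, 0, -0.015, 1]
    - [0, 0, 0, 0, 0, 0, 1]

```text
clock: 9.3
position: [0.4443, -0.0889, 0.0006]
ee_rot: [-3.14, 0.007, 0.001]
force: [-0.0, -0.5, -0.3]
width: 0.187
```

Call:
play_rows:
  rows:
    - [-0.02, -0.01, 0.04, 0, 0, 0, 1]
    - [0, 0, 0.015, 0, 0, 0, 1]
    - [0, 0, 0, 0, 0, 0, 1]

```text
clock: 9.6
position: [0.4434, -0.0887, -0.0061]
ee_rot: [-3.141, 0.011, -0.003]
force: [0.4, -0.0, -0.5]
width: 0.186
```

Call:
play_rows:
  rows:
    - [-0.01, -0.01, 0.02, 0, 0, 0, 1]
    - [0, 0, 0, 0, 0, 0, 1]

```text
clock: 9.8
position: [0.4426, -0.0874, -0.0084]
ee_rot: [-3.141, 0.012, -0.005]
force: [-0.4, 0.7, -0.8]
width: 0.19
```

Call:
play_rows:
  rows:
    - [-0.01, -0.005, 0.01, 0, 0, 0, 1]
    - [0, 0, 0, 0, 0, 0, 1]

```text
clock: 10.0
position: [0.4415, -0.0867, -0.0095]
ee_rot: [-3.141, 0.012, -0.007]
force: [-0.5, -0.2, -0.5]
width: 0.192
```

Open a bit (to about 30 mm) and look before rising.

Call:
play_rows:
  rows:
    - [0, 0, 0.005, 0, 0, 0, 1]
    - [0, 0, 0, 0, 0, 0, 0.3]
    - [0, 0, 0, 0, 0, 0, 0.3]
    - [0, 0, 0, 0, 0, 0, 0.3]

```text
clock: 10.4
position: [0.4417, -0.0867, -0.0101]
ee_rot: [3.142, -0.012, 0.008]
force: [-0.4, -0.7, 0.1]
width: 0.343
```

Call:
play_rows:
  rows:
    - [0, 0, -0.1, 0, 0, 0, 0.3]
    - [0, 0, -0.25, 0, 0, 0, 0.3]
    - [0, 0, -0.3, 0, 0, 0, 0.3]
    - [0, 0, -0.3, 0, 0, 0, 0.3]
    - [0, 0, -0.2, 0, 0, 0, 0.3]

```text
clock: 10.9
position: [0.4374, -0.0856, 0.1644]
ee_rot: [-3.138, 0.009, 0.008]
force: [0.9, -0.3, -0.8]
width: 0.35
```

```bash
python3 - <<'E'
from plan import *
o,M=st();print(o["position"],M.round(3),o["width"])
np.save("w8.npy",camera_model("wrist"),allow_pickle=True)
a=get_image("wrist");cv2.imwrite("pics/w8.png",a);cv2.imwrite("pics/s8.png",get_image("scene"))
E
```

```text
[ 0.437401   -0.08558325  0.16441534] [[ 1.    -0.006 -0.005]
 [-0.006 -1.     0.003]
 [-0.005 -0.003 -1.   ]] 0.349508299435577
```

View pics/w8.png

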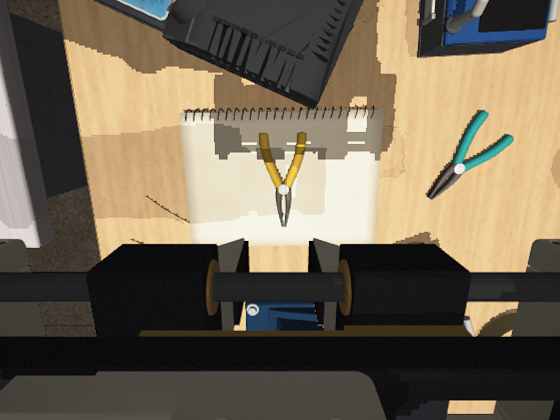

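View pics/s8.png

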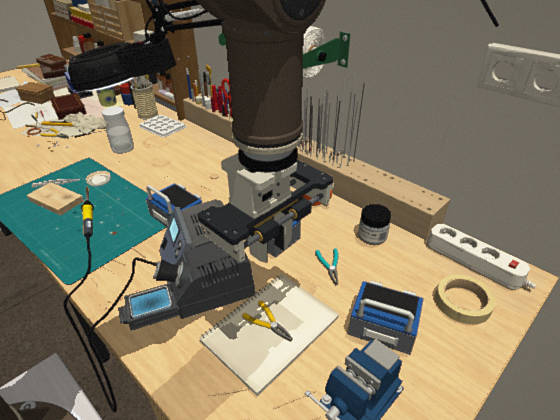

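```bash
cat >> plan.py <<'E'
CASES={'R':(.590,-.221,.39),'M':(.6186,.1017,.0406),'L':(.5139,.3202,.0263)}
OFF=.0235
def barpos(case,th,drop=.011):
    x,y,a=CASES[case]; s=.0425-.079*np.cos(th)+.044*np.sin(th); z=.05+.079*np.sin(th)+.044*np.cos(th)
    return (x+np.cos(a)*s,y+np.sin(a)*s,z-drop-OFF,a)
def arc(case,ths,grip,**k):
    plan([(*barpos(case,t),1) for t in ths],grip,**k)
E
python3 -c "
from plan import *
b=barpos('R',0);print(b)
plan([(b[0],b[1],.125,b[3],5),(*b,3)],.3)"
```

```text
(np.float64(0.5562408193152081), np.float64(-0.2348768771519954), np.float64(0.059500000000000004), 0.39)
[[0.157,0.198,0.054,-0.001,-0,-0.159,0.3],[0.141,0.209,0.054,-0.001,-0,-0.158,0.3],[0.124,0.22,0.054,-0.001,0,-0.159,0.3],[0.105,0.229,0.054,-0,0,-0.158,0.3],[0.087,0.237,0.054,-0.001,0,-0.159,0.3]]
[[0,-0,0.145,0,0,0,0.3],[0,-0,0.146,0,0,0,0.3],[0,-0,0.145,0,0,0,0.3]]
end [ 0.5562 -0.235   0.0596]
```

Call:
play_rows:
  rows:
    - [0.157, 0.198, 0.05, 0, 0, -0.159, 0.3]
    - [0.141, 0.209, 0.05, 0, 0, -0.158, 0.3]
    - [0.124, 0.22, 0.05, 0, 0, -0.159, 0.3]
    - [0.105, 0.225, 0.04, 0, 0, -0.158, 0.3]
    - [0.06, 0.18, 0.03, 0, 0, -0.15, 0.3]

```text
clock: 11.5
position: [0.5525, -0.2281, 0.1311]
ee_rot: [3.077, 0.633, 0.002]
force: [0.1, -0.2, 0.8]
width: 0.349
```

Call:
play_rows:
  rows:
    - [0, 0, 0, 0, 0, 0, 0.3]

```text
clock: 11.6
position: [0.553, -0.2319, 0.1288]
ee_rot: [3.077, 0.63, -0.001]
force: [-0.7, 0.3, 0.3]
width: 0.353
```

```bash
python3 - <<'E'
from plan import *
b=barpos('R',0);o,M=st();print(o["position"],M.round(3))
plan([(*b,4)],.3)
W=camera_model("wrist");a=get_image("wrist");crop(a,190,130,350,280,5,"pics/e4.png")
c,s=np.cos(.39),np.sin(.39);print([proj(W,[b[0]-s*t,b[1]+c*t,.094]).round(1).tolist() for t in(.035,0,-.035)])
E
```

```text
[ 0.55300583 -0.23188029  0.128795  ] [[ 0.919  0.393 -0.   ]
 [ 0.393 -0.919 -0.   ]
 [-0.001  0.    -1.   ]]
[[0.003,0.007,0.115,0,0,0.007,0.3],[0.003,0.007,0.116,0,0,0.007,0.3],[0.003,0.006,0.115,0,0.001,0.007,0.3],[0.003,0.007,0.116,0,0,0.007,0.3]]
end [ 0.5562 -0.2349  0.0595]
[[[279.7, 178.7]], [[279.0, 225.5]], [[278.3, 268.7]]]
```

View pics/e4.png

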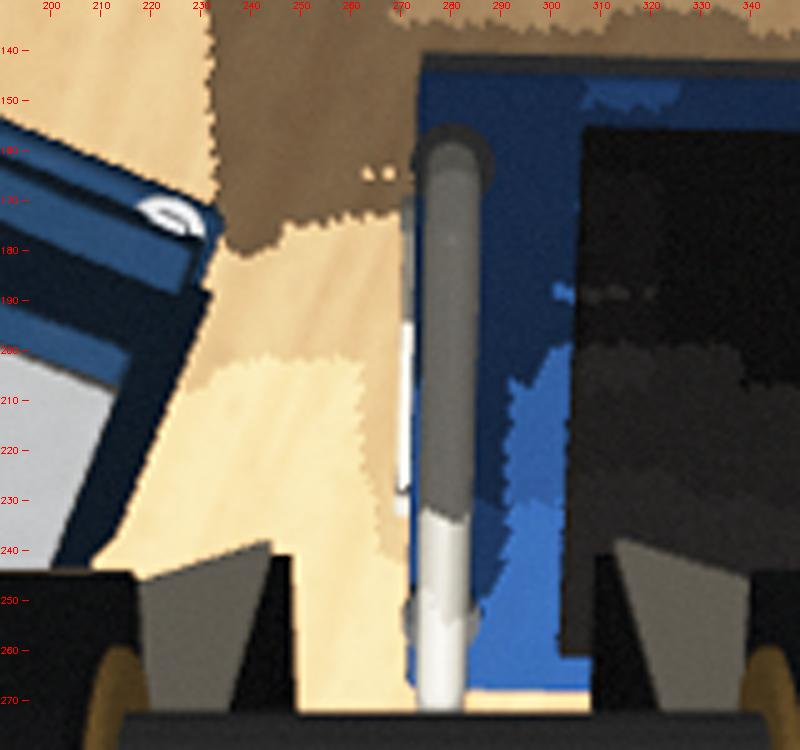

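Call:
play_rows:
  rows:
    - [0.004, 0.008, 0.115, 0, 0, 0.007, 0.3]
    - [0.003, 0.007, 0.116, 0, 0, 0.007, 0.3]
    - [0.003, 0.006, 0.115, 0, 0, 0.007, 0.3]
    - [0.003, 0.007, 0.09, 0, 0, 0.007, 0.3]
    - [0, 0, 0, 0, 0, 0, 0.3]

```text
clock: 12.15
position: [0.5529, -0.2271, 0.0601]
ee_rot: [-3.078, -0.605, 0.005]
force: [-0.1, -0.7, -0.1]
width: 0.354
```

Call:
play_rows:
  rows:
    - [0, 0, 0, 0, 0, 0, 1]
    - [0, 0, 0, 0, 0, 0, 1]
    - [0, 0, 0, 0, 0, 0, 1]
    - [0, 0, 0, 0, 0, 0, 1]
  force: 6

```text
clock: 12.55
position: [0.5515, -0.2267, 0.0619]
ee_rot: [-3.079, -0.605, 0.008]
force: [-2.1, 0.4, 0.2]
width: 0.082
```

```bash
python3 - <<'E'
from plan import *
o,M=st();print(o["position"],M.round(3),o["width"]*92,o["force"])
arc('R',np.linspace(.14,.7,5),1)
E
```

```text
[ 0.55152601 -0.22673758  0.0619354 ] [[ 0.926  0.379 -0.006]
 [ 0.379 -0.926  0.003]
 [-0.004 -0.004 -1.   ]] 7.54550454745088 [-2.14948979  0.40777983  0.1618951 ]
[[0.054,0.062,-0.055,-0.009,0.008,-0.004,1],[0.056,-0,-0.063,0,0,0,1],[0.064,-0,-0.056,0,0,0,1],[0.071,-0,-0.045,0,0,0,1],[0.076,-0,-0.036,0,0,0,1]]
end [ 0.5996 -0.2171  0.1001]
```

Call:
play_rows:
  rows:
    - [0.05, 0, -0.06, 0, 0, 0, 1]
    - [0.056, 0, -0.063, 0, 0, 0, 1]
    - [0.064, 0, -0.056, 0, 0, 0, 1]
    - [0.071, 0, -0.045, 0, 0, 0, 1]
    - [0.076, 0, -0.036, 0, 0, 0, 1]

```text
clock: 13.05
position: [0.5969, -0.2088, 0.1054]
ee_rot: [-3.081, -0.602, 0.011]
force: [2.3, 0.2, -7.2]
width: 0.083
```

```bash
cat >> plan.py <<'E'
def where(case):
    o,M=st(); x,y,a=CASES[case]; p=o["position"]; s=(p[0]-x)*np.cos(a)+(p[1]-y)*np.sin(a)-.0425; h=p[2]+OFF+.011-.05
    print("lid est",round(np.arctan2(.044,-.079)-np.arctan2(h,s),3),"r",round(np.hypot(s,h),4),"lat",round(-(p[0]-x)*np.sin(a)+(p[1]-y)*np.cos(a),4),"w",round(o["width"]*92,1),"F",o["force"].round(1),"t",o["clock"])
E
python3 - <<'E'
from plan import *
where('R')
arc('R',np.linspace(.85,1.45,5),1)
E
```

```text
lid est 0.726 r 0.0953 lat 0.0087 w 7.7 F [ 2.3  0.2 -7.2] t 13.05
[[0.083,0.058,0.009,-0.008,0.013,-0.008,1],[0.089,-0,-0.012,-0,-0,-0,1],[0.091,-0,0.001,-0,-0,-0,1],[0.089,-0,0.015,-0,-0,-0,1],[0.086,-0,0.028,-0,-0,-0,1]]
end [ 0.661  -0.1919  0.0992]
```

Call:
play_rows:
  rows:
    - [0.085, 0, 0.01, 0, 0, 0, 1]
    - [0.089, 0, -0.01, 0, 0, 0, 1]
    - [0.091, 0, 0.003, 0, 0, 0, 1]
    - [0.089, 0, 0.015, 0, 0, 0, 1]
    - [0.086, 0, 0.028, 0, 0, 0, 1]

```text
clock: 13.55
position: [0.6655, -0.1817, 0.0996]
ee_rot: [-3.082, -0.603, 0.005]
force: [-3.6, -4.6, -7.6]
width: 0.084
```

```bash
python3 - <<'E'
from plan import *
where('R')
arc('R',[1.5,1.58,1.62],1)
a=get_image("side");crop(a,250,100,400,230,5,"pics/e5.png")
E
```

```text
lid est 1.528 r 0.0941 lat 0.0077 w 7.7 F [-3.6 -4.6 -7.6] t 13.55
[[-0.026,0.051,0.014,-0.003,0.006,-0.007,1],[0.043,0,0.023,0,-0,0,1],[0.02,0,0.012,0,-0,0,1]]
end [ 0.6735 -0.1866  0.0922]
```

View pics/e5.png

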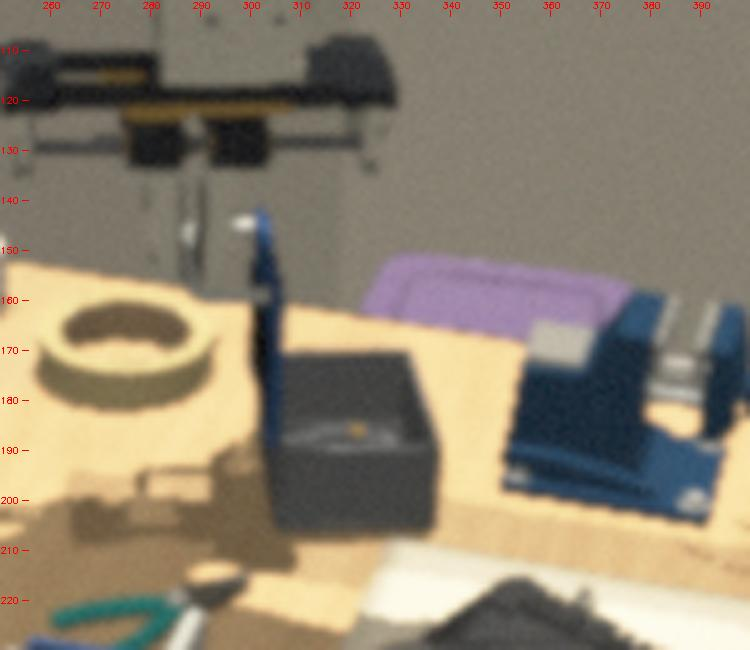

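Call:
play_rows:
  rows:
    - [0.04, 0, 0.03, 0, 0, 0, 1]
    - [0.02, 0, 0.02, 0, 0, 0, 1]
    - [0, 0, 0, 0, 0, 0, 1]

```text
clock: 13.9
position: [0.6749, -0.1778, 0.091]
ee_rot: [-3.083, -0.604, 0.01]
force: [-6.4, -1.5, 0.1]
width: 0.083
```

```bash
python3 - <<'E'
from plan import *
where('R')
E
```

```text
lid est 1.67 r 0.0919 lat 0.0077 w 7.6 F [-6.4 -1.5  0.1] t 13.9
```

Call:
play_rows:
  rows:
    - [0, 0, 0, 0, 0, 0, 0.5]
    - [0, 0, 0, 0, 0, 0, 0.5]
    - [0, 0, -0.08, 0, 0, 0, 0.5]
    - [0, 0, -0.2, 0, 0, 0, 0.5]
    - [0, 0, -0.25, 0, 0, 0, 0.5]

```text
clock: 14.4
position: [0.675, -0.1756, 0.1706]
ee_rot: [-3.078, -0.606, 0.012]
force: [0.2, -0.1, 0.9]
width: 0.248
```

```bash
python3 - <<'E'
from plan import *
where('R')
print(observe()["position"])
W=camera_model("wrist");a=get_image("wrist");cv2.imwrite("pics/w9.png",a)
b=barpos('M',0)
print(b);plan([(b[0],b[1],.15,b[3],9)],.3)
E
```

```text
lid est 1.394 r 0.164 lat 0.0097 w 22.8 F [ 0.2 -0.1  0.9] t 14.4
[ 0.67497113 -0.17556959  0.17061354]
(np.float64(0.582130078437985), np.float64(0.10021850708389485), np.float64(0.059500000000000004), 0.0406)
[[0.011,-0.216,0.022,-0,-0,0.077,0.3],[0.003,-0.216,0.021,-0,-0,0.077,0.3],[-0.005,-0.216,0.022,-0,-0.001,0.077,0.3],[-0.014,-0.216,0.021,-0,-0,0.077,0.3],[-0.022,-0.215,0.022,-0,-0.001,0.078,0.3]]
[[-0.03,-0.215,0.021,-0.001,-0,0.077,0.3],[-0.039,-0.213,0.021,-0,-0.001,0.078,0.3],[-0.047,-0.211,0.022,-0.001,-0,0.077,0.3],[-0.055,-0.21,0.021,-0,-0.001,0.078,0.3]]
end [0.5821 0.1003 0.1501]
```

View pics/w9.png

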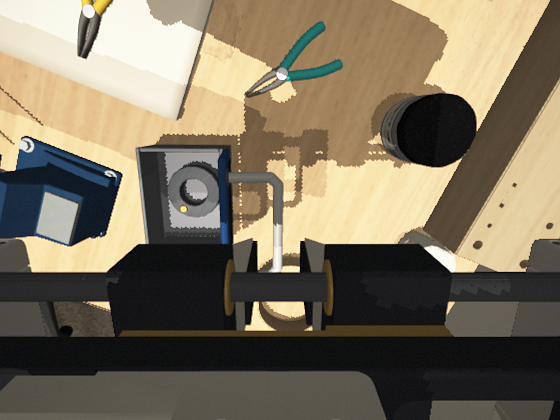

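Call:
play_rows:
  rows:
    - [0.011, -0.216, -0.03, 0, 0, 0.077, 0.3]
    - [0.003, -0.216, -0.03, 0, 0, 0.077, 0.3]
    - [-0.005, -0.216, -0.02, 0, 0, 0.077, 0.3]
    - [-0.014, -0.216, 0, 0, 0, 0.077, 0.3]
    - [-0.022, -0.215, 0, 0, 0, 0.077, 0.3]

```text
clock: 14.95
position: [0.6308, -0.0223, 0.2008]
ee_rot: [3.127, 0.283, 0.032]
force: [-0.0, 0.6, -0.4]
width: 0.346
```

Call:
play_rows:
  rows:
    - [-0.03, -0.215, 0, 0, 0, 0.077, 0.3]
    - [-0.039, -0.213, 0, 0, 0, 0.077, 0.3]
    - [-0.047, -0.18, 0, 0, 0, 0.077, 0.3]
    - [0, 0, 0, 0, 0, 0, 0.3]

```text
clock: 15.35
position: [0.5999, 0.0782, 0.2068]
ee_rot: [-3.134, -0.106, -0.048]
force: [0.3, -0.1, 0.3]
width: 0.349
```

```bash
python3 - <<'E'
from plan import *
o,M=st();print(o["position"],M.round(3))
np.save("w10.npy",camera_model("wrist"),allow_pickle=True);a=get_image("wrist");cv2.imwrite("pics/w10.png",a)
b=barpos('M',0);W=camera_model("wrist")
print(proj(W,[b[0],b[1],.094]))
E
```

```text
[0.59991977 0.07815886 0.20676294] [[ 0.997  0.068  0.031]
 [ 0.068 -0.998  0.006]
 [ 0.031 -0.004 -1.   ]]
[[255.20190451 170.41704606]]
```

View pics/w10.png

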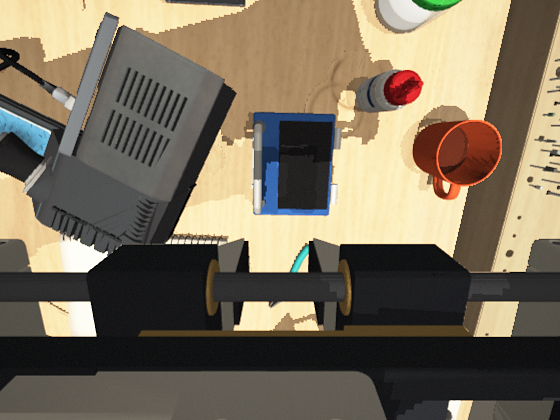

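```bash
python3 - <<'E'
from plan import *
from fit import fit,C,O
S=camera_model("scene");W=np.load("w10.npy",allow_pickle=True).item()
def tri(a,b):
    c1,d1=ray(S,*a);c2,d2=ray(W,*b)
    t=np.linalg.lstsq(np.c_[d1,-d2],c2-c1,rcond=None)[0];p,q=c1+t[0]*d1,c2+t[1]*d2;return ((p+q)/2).round(3),np.linalg.norm(p-q).round(3)
for a in((219,200),(238,235)):
  for b in((236,90),(172,208),(190,195)): print(a,b,tri(a,b))
o=O['M']+[(W,'f+',(255,113)),(W,'b+',(335,114)),(W,'f-',(253,214)),(W,'b-',(329,214))]*2
print(fit(o,C,.056,[.618,.10,.04]))
for p in ((258,168),):print(atz(W,*p,.094))
print("glue",atz(W,385,95,.06))
E
python3 -c "
from h import *
crop('pics/w10.png',80,10,260,250,3,'pics/e6.png')"
```

```text
(219, 200) (236, 90) (array([0.554, 0.179, 0.099]), np.float64(0.018))
(219, 200) (172, 208) (array([0.508, 0.094, 0.168]), np.float64(0.039))
(219, 200) (190, 195) (array([0.517, 0.103, 0.159]), np.float64(0.043))
(238, 235) (236, 90) (array([0.562, 0.171, 0.001]), np.float64(0.029))
(238, 235) (172, 208) (array([0.502, 0.065, 0.101]), np.float64(0.006))
(238, 235) (190, 195) (array([0.514, 0.076, 0.087]), np.float64(0.011))
(array([0.61986158, 0.10385401, 0.04638501]), array([-1.7, -1.1, -1.5, -2. ,  0.7, -1.8,  0.8, -1.6, -1.2,  1.3, -1.7,
        0.1, -1. , -1.3,  2.2, -0.8, -1.8, -1.2,  0.8, -0.3,  0.1,  1. ,
        0. ,  1.9, -1.8, -1.2,  0.8, -0.3,  0.1,  1. ,  0. ,  1.9]))
[0.58361155 0.10513762 0.094     ]
glue [0.70655852 0.18208377 0.06      ]
```

View pics/e6.png

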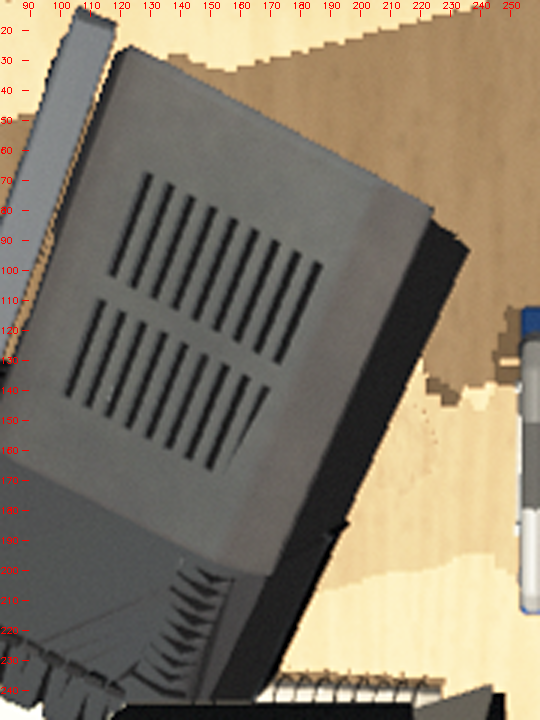

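```bash
sed -i "s/'M':(.6186,.1017,.0406)/'M':(.6195,.1035,.044)/" plan.py; python3 - <<'E'
from plan import *
b=barpos('M',0);print(b)
plan([(*b[:2],.125,b[3],3),(*b,3)],.3)
E
```

```text
(np.float64(0.5830353263001385), np.float64(0.10189451815250695), np.float64(0.059500000000000004), 0.044)
[[-0.041,-0.06,0.181,-0.002,-0.021,0.015,0.3],[-0.04,-0.06,0.181,-0.002,-0.021,0.016,0.3],[-0.039,-0.059,0.182,-0.002,-0.021,0.015,0.3],[0,-0,0.145,-0,0,0,0.3],[0,-0,0.146,-0,0,0,0.3]]
[[0,-0,0.145,-0,0,0,0.3]]
end [0.583  0.1019 0.0595]
```

Call:
play_rows:
  rows:
    - [-0.041, -0.06, 0.181, 0, -0.021, 0.015, 0.3]
    - [-0.04, -0.06, 0.181, 0, -0.021, 0.016, 0.3]
    - [-0.039, -0.055, 0.16, 0, -0.021, 0.015, 0.3]
    - [0, 0, 0, 0, 0, 0, 0.3]

```text
clock: 15.8
position: [0.5876, 0.0988, 0.1304]
ee_rot: [-3.138, -0.064, -0.014]
force: [-0.7, 0.3, 0.6]
width: 0.353
```

```bash
python3 - <<'E'
from plan import *
o,M=st();print(o["position"],M.round(3))
b=barpos('M',0);plan([(*b,4)],.3)
W=camera_model("wrist");a=get_image("wrist");crop(a,190,100,350,280,4,"pics/e4.png")
print(proj(W,[b[0],b[1],.094]))
E
```

```text
[0.58762938 0.09883777 0.13043088] [[ 0.999  0.041  0.009]
 [ 0.041 -0.999  0.003]
 [ 0.009 -0.002 -1.   ]]
[[-0.008,-0.005,0.118,-0.001,-0.004,-0.002,0.3],[-0.008,-0.005,0.118,-0.001,-0.005,-0.001,0.3],[-0.008,-0.005,0.118,-0.001,-0.004,-0.002,0.3],[-0.008,-0.006,0.119,-0.002,-0.005,-0.001,0.3]]
end [0.5831 0.1019 0.0595]
[[269.89578562 216.14988348]]
```

View pics/e4.png

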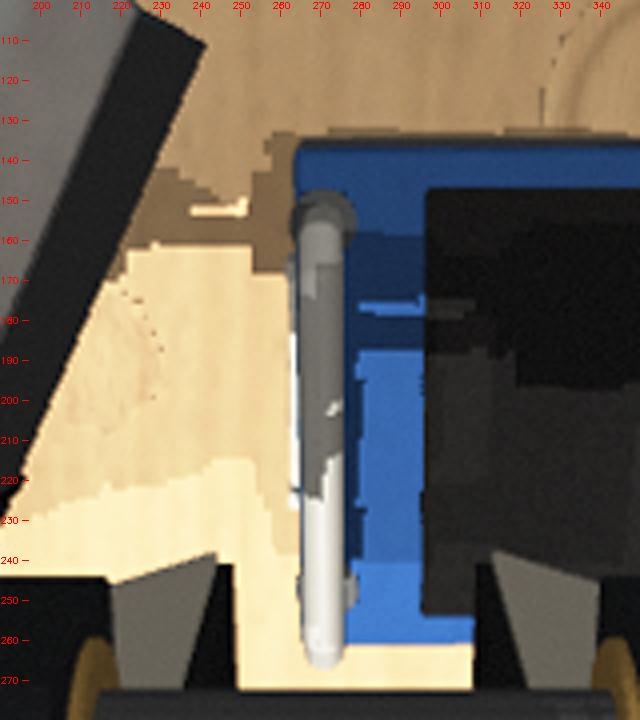

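Call:
play_rows:
  rows:
    - [-0.01, -0.006, 0.118, 0, -0.004, 0, 0.3]
    - [-0.008, -0.005, 0.118, 0, -0.004, 0, 0.3]
    - [-0.008, -0.005, 0.118, 0, -0.004, 0, 0.3]
    - [-0.006, 0, 0.085, 0, -0.004, 0, 0.3]
    - [0, 0, 0, 0, 0, 0, 0.3]

```text
clock: 16.35
position: [0.5945, 0.0957, 0.0734]
ee_rot: [-3.139, -0.055, -0.03]
force: [-0.2, -0.3, 0.2]
width: 0.348
```

```bash
python3 - <<'E'
from plan import *
where('M');print(observe()["position"])
E
```

```text
lid est 0.198 r 0.0892 lat -0.0067 w 32.0 F [-0.2 -0.3  0.2] t 16.35
[0.5944753  0.09569679 0.07337217]
```

```bash
python3 - <<'E'
from plan import *
o,M=st();print(o["joints"].round(2),o["dq"].round(2),M.round(3),o["joint_efforts"].round(1))
b=barpos('M',0);plan([(*b,2)],.3)
E
```

```text
[ 0.04  0.55 -0.42  1.76  0.29  0.87 -0.48] [ 0.01 -0.02 -0.   -0.04 -0.    0.02  0.01] [[ 0.999  0.035  0.019]
 [ 0.035 -0.999  0.002]
 [ 0.019 -0.002 -1.   ]] [ -0.5 -67.2  -6.8 -26.    0.1  -0.6  -0.2]
[[-0.038,-0.022,0.046,-0.002,-0.019,-0.009,0.3],[-0.038,-0.022,0.045,-0.001,-0.019,-0.009,0.3]]
end [0.583  0.1019 0.0596]
```

Call:
play_rows:
  rows:
    - [-0.06, -0.022, 0.03, 0, -0.019, -0.009, 0.3]
    - [-0.02, -0.02, 0.03, 0, -0.019, -0.009, 0.3]
    - [0, 0, 0, 0, 0, 0, 0.3]

```text
clock: 16.65
position: [0.5836, 0.1015, 0.0664]
ee_rot: [-3.139, -0.068, -0.004]
force: [-0.1, 0.6, -0.4]
width: 0.349
```

```bash
python3 - <<'E'
from plan import *
where('M');o,M=st();print(o["position"],M.round(3));b=barpos('M',0);plan([(*b,2)],.3)
E
```

```text
lid est 0.067 r 0.0935 lat -0.0004 w 32.1 F [-0.1  0.6 -0.4] t 16.65
[0.58360631 0.10148778 0.06639675] [[ 0.999  0.044  0.003]
 [ 0.044 -0.999  0.002]
 [ 0.003 -0.002 -1.   ]]
[[-0.002,-0.001,0.023,-0.002,-0.003,-0,0.3],[-0.002,-0.002,0.023,-0.002,-0.002,-0.001,0.3]]
end [0.583  0.1019 0.0595]
```

Call:
play_rows:
  rows:
    - [-0.002, 0, 0.03, 0, 0, 0, 0.3]
    - [0, 0, 0.015, 0, 0, 0, 0.3]
    - [0, 0, 0, 0, 0, 0, 1]
    - [0, 0, 0, 0, 0, 0, 1]
    - [0, 0, 0, 0, 0, 0, 1]

```text
clock: 17.15
position: [0.584, 0.1019, 0.0601]
ee_rot: [-3.139, -0.069, -0.007]
force: [0.1, -0.2, -0.0]
width: 0.139
```

Call:
play_rows:
  rows:
    - [0, 0, 0, 0, 0, 0, 1]

```text
clock: 17.25
position: [0.5819, 0.1018, 0.0598]
ee_rot: [-3.139, -0.07, -0.001]
force: [-3.2, -1.5, 4.2]
width: 0.083
```

```bash
python3 - <<'E'
from plan import *
where('M');o,M=st();print(o["position"],M.round(3));arc('M',np.linspace(.14,.7,5),1)
E
```

```text
lid est -0.004 r 0.0916 lat -0.0 w 7.7 F [-3.2 -1.5  4.2] t 17.25
[0.5818507  0.10183027 0.05976704] [[ 0.999  0.044  0.   ]
 [ 0.044 -0.999  0.002]
 [ 0.    -0.002 -1.   ]]
[[0.054,-0,-0.069,-0.003,-0.001,0.001,1],[0.055,-0,-0.063,-0,0,-0,1],[0.064,-0,-0.055,-0,0,-0,1],[0.071,-0,-0.046,-0,0,-0,1],[0.077,-0,-0.036,-0,0,-0,1]]
end [0.63   0.1039 0.1001]
```

Call:
play_rows:
  rows:
    - [0.052, 0, -0.069, 0, 0, 0, 1]
    - [0.056, 0, -0.063, 0, 0, 0, 1]
    - [0.064, 0, -0.053, 0, 0, 0, 1]
    - [0.071, 0, -0.042, 0, 0, 0, 1]
    - [0.076, 0, -0.03, 0, 0, 0, 1]

```text
clock: 17.75
position: [0.6265, 0.1038, 0.1]
ee_rot: [3.14, 0.072, -0.013]
force: [-0.6, 0.3, 0.2]
width: 0.079
```

```bash
python3 - <<'E'
from plan import *
where('M');arc('M',np.linspace(.85,1.45,5),1)
E
```

```text
lid est 0.665 r 0.0917 lat -0.0 w 7.3 F [-0.6  0.3  0.2] t 17.75
[[0.109,-0,-0.027,0,0.016,0.004,1],[0.09,-0,-0.012,0,0,0,1],[0.09,-0,0.001,0,0,0,1],[0.089,-0,0.014,0,0,0,1],[0.086,-0,0.028,0,0,0,1]]
end [0.696  0.1069 0.0993]
```

Call:
play_rows:
  rows:
    - [0.1, 0, -0.027, 0, 0.01, 0, 1]
    - [0.09, 0, -0.012, 0, 0, 0, 1]
    - [0.09, 0, 0.001, 0, 0, 0, 1]
    - [0.089, 0, 0.014, 0, 0, 0, 1]
    - [0.086, 0, 0.028, 0, 0, 0, 1]

```text
clock: 18.25
position: [0.6987, 0.1068, 0.101]
ee_rot: [-3.141, -0.071, 0.003]
force: [-2.0, 0.4, -5.0]
width: 0.081
```

```bash
python3 - <<'E'
from plan import *
where('M');arc('M',[1.53,1.6,1.64],1)
E
```

```text
lid est 1.469 r 0.093 lat -0.0001 w 7.4 F [-2.   0.4 -5. ] t 18.25
[[0.027,-0.001,0.032,-0.001,0.004,0.003,1],[0.037,0,0.02,0,-0,-0,1],[0.02,0,0.013,0,-0,-0,1]]
end [0.7112 0.1075 0.0912]
```

Call:
play_rows:
  rows:
    - [0.045, 0, 0.032, 0, 0, 0, 1]
    - [0.035, 0, 0.02, 0, 0, 0, 1]
    - [0.01, 0, 0.01, 0, 0, 0, 1]

```text
clock: 18.55
position: [0.7147, 0.1076, 0.0911]
ee_rot: [-3.14, -0.07, 0.001]
force: [-5.2, -0.6, 8.1]
width: 0.082
```

```bash
python3 - <<'E'
from plan import *
where('M');
E
```

```text
lid est 1.672 r 0.0923 lat -0.0001 w 7.6 F [-5.2 -0.6  8.1] t 18.55
```

Call:
play_rows:
  rows:
    - [0, 0, 0, 0, 0, 0, 0.5]
    - [0, 0, 0, 0, 0, 0, 0.5]
    - [0, 0, -0.08, 0, 0, 0, 0.5]
    - [0, 0, -0.2, 0, 0, 0, 0.5]
    - [0, 0, -0.25, 0, 0, 0, 0.5]

```text
clock: 19.05
position: [0.7111, 0.106, 0.1692]
ee_rot: [3.139, 0.071, -0.014]
force: [-0.0, 0.5, 0.8]
width: 0.253
```

```bash
python3 - <<'E'
from plan import *
where('M');print(observe()["position"])
W=camera_model("wrist");a=get_image("wrist");cv2.imwrite("pics/w11.png",a)
cv2.imwrite("pics/s11.png",get_image("scene"))
b=barpos('L',0);print(b);plan([(b[0]+.02,b[1]-.03,.21,b[3],7)],.3)
E
```

```text
lid est 1.372 r 0.1613 lat -0.0016 w 23.3 F [-0.   0.5  0.8] t 19.05
[0.71106478 0.10597527 0.16916074]
(np.float64(0.4774126226148968), np.float64(0.3192401606608087), np.float64(0.059500000000000004), 0.0263)
[[-0.199,-0.182,-0.033,-0,-0.001,0.005,0.3],[-0.2,-0.182,-0.033,-0,-0.001,0.005,0.3],[-0.2,-0.181,-0.033,-0,-0.001,0.005,0.3],[-0.201,-0.181,-0.032,-0.001,-0.001,0.005,0.3],[-0.201,-0.18,-0.032,-0,-0,0.006,0.3]]
[[-0.201,-0.18,-0.033,-0.001,-0.001,0.005,0.3],[-0.202,-0.179,-0.032,-0,-0,0.006,0.3]]
end [0.4975 0.2893 0.21  ]
```

View pics/w11.png

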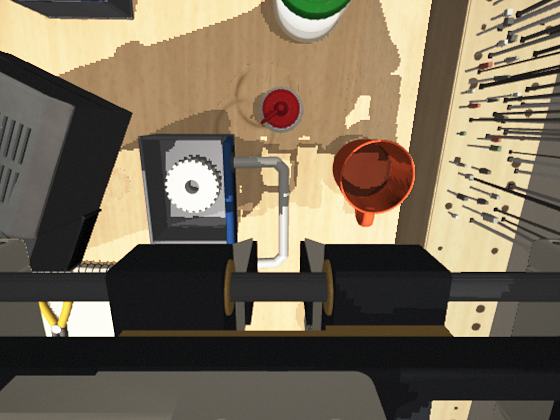

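View pics/s11.png

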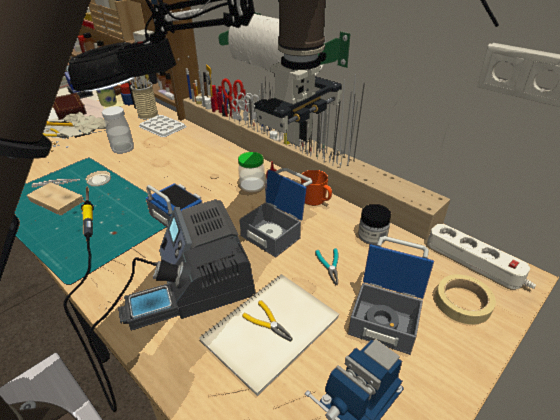

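```bash
python3 - <<'E'
from plan import *
crop("pics/s8.png",60,0,260,110,4,"pics/e7.png")
S=camera_model("scene");D=camera_model("side")
def tri(a,b):
    c1,d1=ray(S,*a);c2,d2=ray(D,*b)
    t=np.linalg.lstsq(np.c_[d1,-d2],c2-c1,rcond=None)[0];p,q=c1+t[0]*d1,c2+t[1]*d2;return ((p+q)/2).round(3),np.linalg.norm(p-q).round(3)
for a in((172,25),(160,10),(200,12),(220,15),(240,15),(250,20)):
  for b in((100,85),(115,115),(125,90)): print(a,b,tri(a,b))
E
```

```text
(172, 25) (100, 85) (array([0.671, 0.43 , 0.439]), np.float64(0.091))
(172, 25) (115, 115) (array([0.666, 0.429, 0.422]), np.float64(0.057))
(172, 25) (125, 90) (array([0.657, 0.411, 0.436]), np.float64(0.076))
(160, 10) (100, 85) (array([0.657, 0.453, 0.457]), np.float64(0.069))
(160, 10) (115, 115) (array([0.651, 0.453, 0.442]), np.float64(0.037))
(160, 10) (125, 90) (array([0.644, 0.435, 0.455]), np.float64(0.056))
(200, 12) (100, 85) (array([0.713, 0.392, 0.443]), np.float64(0.049))
(200, 12) (115, 115) (array([0.706, 0.392, 0.426]), np.float64(0.012))
(200, 12) (125, 90) (array([0.697, 0.372, 0.441]), np.float64(0.033))
(220, 15) (100, 85) (array([0.741, 0.36 , 0.434]), np.float64(0.042))
(220, 15) (115, 115) (array([0.733, 0.36 , 0.415]), np.float64(0.002))
(220, 15) (125, 90) (array([0.723, 0.34 , 0.432]), np.float64(0.026))
(240, 15) (100, 85) (array([0.769, 0.329, 0.428]), np.float64(0.03))
(240, 15) (115, 115) (array([0.761, 0.33 , 0.408]), np.float64(0.013))
(240, 15) (125, 90) (array([0.749, 0.309, 0.426]), np.float64(0.013))
(250, 20) (100, 85) (array([0.783, 0.312, 0.42 ]), np.float64(0.033))
(250, 20) (115, 115) (array([0.774, 0.312, 0.399]), np.float64(0.011))
(250, 20) (125, 90) (array([0.762, 0.291, 0.418]), np.float64(0.016))
```

View pics/e7.png

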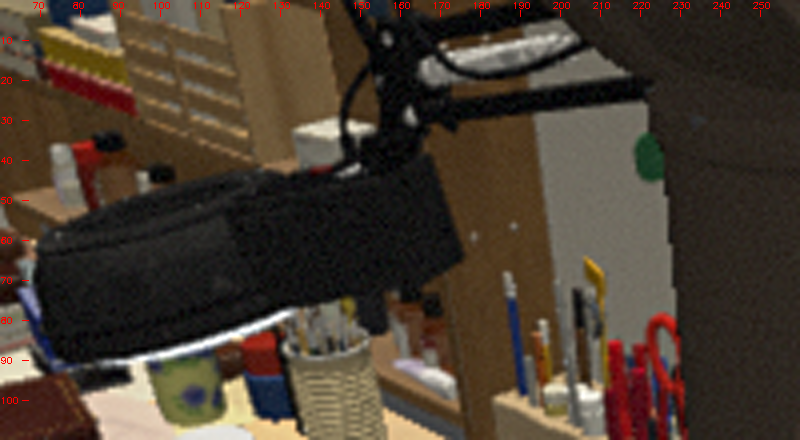

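Call:
play_rows:
  rows:
    - [-0.199, -0.182, -0.05, 0, 0, 0.005, 0.3]
    - [-0.2, -0.182, -0.04, 0, 0, 0.005, 0.3]
    - [-0.2, -0.181, -0.033, 0, 0, 0.005, 0.3]
    - [-0.201, -0.181, -0.03, 0, 0, 0.005, 0.3]
    - [-0.201, -0.18, -0.02, 0, 0, 0.005, 0.3]

```text
clock: 19.65
position: [0.5607, 0.2353, 0.2067]
ee_rot: [-3.141, -0.031, -0.02]
force: [0.7, -0.0, 0.1]
width: 0.349
```

Call:
play_rows:
  rows:
    - [-0.2, -0.18, 0, 0, 0, 0, 0.3]
    - [-0.08, -0.1, 0, 0, 0, 0, 0.3]
    - [0, 0, 0, 0, 0, 0, 0.3]

```text
clock: 19.95
position: [0.5109, 0.2839, 0.211]
ee_rot: [-3.137, -0.046, -0.027]
force: [0.4, -0.2, 0.3]
width: 0.351
```

```bash
python3 - <<'E'
from plan import *
o,M=st();print(o["position"],M.round(3))
W=camera_model("wrist");np.save("w12.npy",W,allow_pickle=True);a=get_image("wrist");cv2.imwrite("pics/w12.png",a)
b=barpos('L',0);print(proj(W,[b[0],b[1],.094]))
E
```

```text
[0.51093726 0.2838559  0.21095508] [[ 0.999  0.029  0.017]
 [ 0.029 -1.     0.005]
 [ 0.017 -0.004 -1.   ]]
[[240.72926234 158.71652425]]
```

View pics/w12.png

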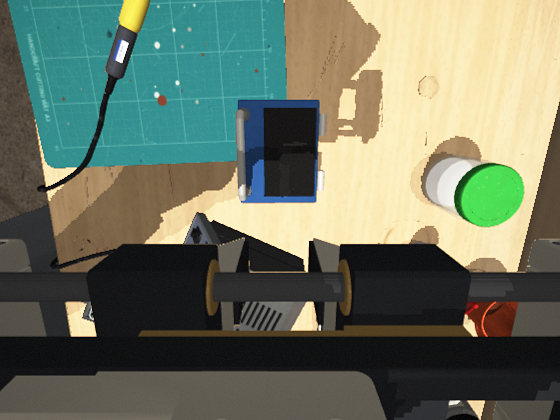

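```bash
python3 - <<'E'
from plan import *
from fit import fit,C,O
W=np.load("w12.npy",allow_pickle=True).item()
o=O['L']+[(W,'f+',(238,101)),(W,'b+',(319,101)),(W,'f-',(238,201)),(W,'b-',(316,202))]*2
print(fit(o,C,.056,[.51,.32,.03])); print(atz(W,242,155,.094))
x,y,a=CASES['L']
c,s=np.cos(.028),np.sin(.028)
q=fit(o,C,.056,[.51,.32,.03])[0]
CASES['L']=tuple(q); b=barpos('L',0);print(b)
plan([(*b[:2],.125,.028,4)],.3)
E
```

```text
(array([0.51348889, 0.32122179, 0.01886301]), array([-2.4, -1.7, -0.7, -2.3, -0.2, -1.7, -1.2,  0.6, -0.4,  0.5, -0. ,
       -1.4,  2.7, -1.3, -1. , -1.8,  0.8, -0.8,  1.3,  2.2, -0.7,  1.7,
       -1. , -1.8,  0.8, -0.8,  1.3,  2.2, -0.7,  1.7]))
[0.4786245  0.32279496 0.094     ]
(np.float64(0.47699538605515424), np.float64(0.32053332712750443), np.float64(0.059500000000000004), np.float64(0.01886301023765959))
[[-0.059,-0.064,0.142,-0.002,-0.009,-0,0.3],[-0.059,-0.064,0.143,-0.002,-0.009,-0,0.3],[-0.058,-0.065,0.143,-0.002,-0.009,-0,0.3],[-0.057,-0.064,0.143,-0.001,-0.009,-0,0.3]]
end [0.477  0.3205 0.125 ]
```

Call:
play_rows:
  rows:
    - [-0.059, -0.064, 0.142, 0, -0.009, 0, 0.3]
    - [-0.059, -0.064, 0.142, 0, -0.009, 0, 0.3]
    - [-0.058, -0.064, 0.142, 0, -0.009, 0, 0.3]
    - [-0.04, -0.04, 0.13, 0, -0.009, 0, 0.3]
    - [0, 0, 0, 0, 0, 0, 0.3]

```text
clock: 20.5
position: [0.4876, 0.3113, 0.1273]
ee_rot: [-3.139, -0.027, -0.011]
force: [1.2, 0.4, 0.1]
width: 0.35
```

```bash
sed -i "s/'L':(.5139,.3202,.0263)/'L':(.514,.321,.022)/" plan.py; python3 - <<'E'
from plan import *
o,M=st();print(o["position"],M.round(3))
W=camera_model("wrist");a=get_image("wrist");crop(a,190,100,350,280,4,"pics/e4.png")
b=barpos('L',0);print(proj(W,[b[0],b[1],.094]));plan([(*b,5)],.3)
E
```

```text
[0.48756083 0.31127934 0.12727773] [[ 1.     0.017  0.007]
 [ 0.017 -1.     0.002]
 [ 0.007 -0.002 -1.   ]]
[[262.34886314 209.78590008]]
[[-0.016,-0.012,0.092,-0.001,-0.004,-0.002,0.3],[-0.015,-0.012,0.092,-0.001,-0.004,-0.002,0.3],[-0.015,-0.012,0.092,-0.001,-0.003,-0.002,0.3],[-0.015,-0.012,0.092,-0.001,-0.004,-0.003,0.3],[-0.015,-0.012,0.093,-0.002,-0.003,-0.002,0.3]]
end [0.4776 0.3201 0.0595]
```

View pics/e4.png

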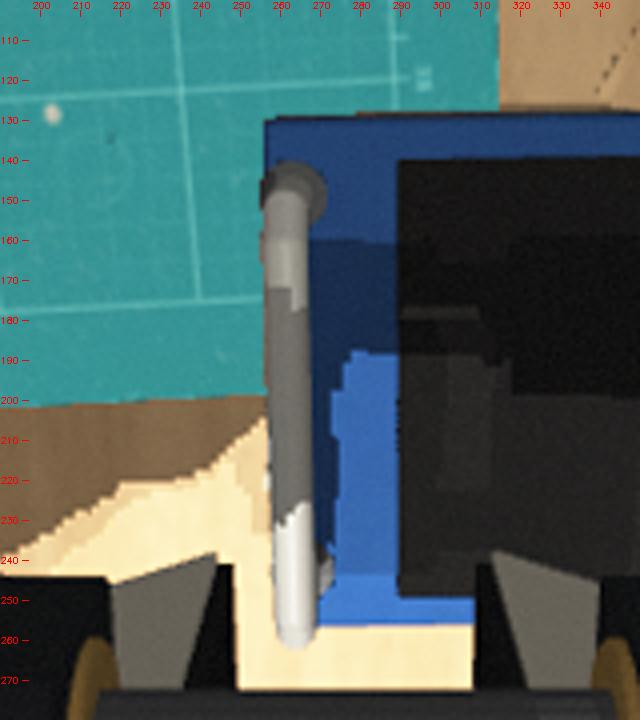

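Call:
play_rows:
  rows:
    - [-0.06, -0.05, 0.03, 0, -0.01, 0, 0.3]
    - [-0.02, -0.02, 0.09, 0, -0.01, 0, 0.3]
    - [-0.01, -0.01, 0.1, 0, -0.004, 0, 0.3]
    - [-0.01, 0, 0.1, 0, -0.003, 0, 0.3]
    - [0, 0, 0, 0, 0, 0, 0.3]

```text
clock: 21.05
position: [0.4769, 0.3228, 0.08]
ee_rot: [-3.137, -0.018, 0.0]
force: [0.2, -1.4, -0.2]
width: 0.348
```

```bash
python3 - <<'E'
from plan import *
where('L');o,M=st();print(o["position"],M.round(3));b=barpos('L',0);plan([(*b,2)],.3)
E
```

```text
lid est 0.173 r 0.1024 lat 0.0026 w 32.0 F [ 0.2 -1.4 -0.2] t 21.05
[0.47691835 0.32282692 0.08002377] [[ 1.     0.012 -0.   ]
 [ 0.012 -1.     0.005]
 [-0.    -0.005 -1.   ]]
[[0.002,0.009,0.068,-0.005,-0,-0.01,0.3],[0.002,0.009,0.069,-0.004,-0,-0.011,0.3]]
end [0.4776 0.3202 0.0595]
```

Call:
play_rows:
  rows:
    - [0.002, 0.005, 0.068, 0, 0, -0.01, 0.3]
    - [0.002, 0.005, 0.06, 0, 0, -0.01, 0.3]
    - [0, 0, 0, 0, 0, 0, 0.3]

```text
clock: 21.35
position: [0.478, 0.3213, 0.0593]
ee_rot: [-3.137, -0.035, -0.001]
force: [0.2, -0.9, 0.4]
width: 0.352
```

Call:
play_rows:
  rows:
    - [0, 0, 0.02, 0, 0, 0, 1]
    - [0, 0, 0, 0, 0, 0, 1]
    - [0, 0, 0, 0, 0, 0, 1]
    - [0, 0, 0, 0, 0, 0, 1]

```text
clock: 21.75
position: [0.4759, 0.3215, 0.0564]
ee_rot: [-3.137, -0.036, 0.004]
force: [-6.0, -1.2, 1.5]
width: 0.086
```

```bash
python3 - <<'E'
from plan import *
where('L');o,M=st();print(o["position"],M.round(3));arc('L',np.linspace(.14,.7,5),1)
E
```

```text
lid est -0.039 r 0.0904 lat 0.0013 w 8.0 F [-6.  -1.2  1.5] t 21.75
[0.47590667 0.32148541 0.05639241] [[ 1.     0.023 -0.003]
 [ 0.023 -1.     0.004]
 [-0.003 -0.004 -1.   ]]
[[0.056,0.009,-0.092,-0.008,0.005,0.002,1],[0.056,-0,-0.063,-0,0,0,1],[0.064,-0,-0.055,-0,0,0,1],[0.07,-0,-0.046,-0,0,0,1],[0.077,-0,-0.035,-0,0,0,1]]
end [0.5244 0.3212 0.1   ]
```

Call:
play_rows:
  rows:
    - [0.052, 0, -0.075, 0, 0, 0, 1]
    - [0.056, 0, -0.063, 0, 0, 0, 1]
    - [0.064, 0, -0.053, 0, 0, 0, 1]
    - [0.071, 0, -0.042, 0, 0, 0, 1]
    - [0.076, 0, -0.03, 0, 0, 0, 1]

```text
clock: 22.25
position: [0.5233, 0.3228, 0.0987]
ee_rot: [-3.138, -0.041, 0.008]
force: [-2.1, 0.3, 0.9]
width: 0.085
```

```bash
python3 - <<'E'
from plan import *
where('L');arc('L',np.linspace(.85,1.45,5),1)
E
```

```text
lid est 0.683 r 0.0895 lat 0.0016 w 7.9 F [-2.1  0.3  0.9] t 22.25
[[0.094,0.011,-0.035,-0.006,0.011,0.008,1],[0.089,0,-0.013,-0,-0,0,1],[0.091,0,0.001,-0,-0,0,1],[0.089,0,0.015,-0,-0,0,1],[0.086,0,0.028,-0,-0,0,1]]
end [0.5907 0.3227 0.0992]
```

Call:
play_rows:
  rows:
    - [0.095, 0, -0.03, 0, 0, 0, 1]
    - [0.09, 0, -0.012, 0, 0, 0, 1]
    - [0.09, 0, 0.001, 0, 0, 0, 1]
    - [0.089, 0, 0.014, 0, 0, 0, 1]
    - [0.086, 0, 0.028, 0, 0, 0, 1]

```text
clock: 22.75
position: [0.5948, 0.3246, 0.099]
ee_rot: [-3.137, -0.04, 0.01]
force: [-3.7, 2.3, -6.3]
width: 0.083
```

```bash
python3 - <<'E'
from plan import *
where('L');arc('L',[1.53,1.6,1.64],1)
E
```

```text
lid est 1.493 r 0.0919 lat 0.0018 w 7.6 F [-3.7  2.3 -6.3] t 22.75
[[0.016,0.012,0.018,-0.009,0.013,0.007,1],[0.037,0,0.02,-0,0,-0,1],[0.02,0,0.013,-0,0,-0,1]]
end [0.6058 0.3231 0.0913]
```

Call:
play_rows:
  rows:
    - [0.04, 0, 0.03, 0, 0, 0, 1]
    - [0.03, 0, 0.02, 0, 0, 0, 1]
    - [0, 0, 0, 0, 0, 0, 0.5]
    - [0, 0, 0, 0, 0, 0, 0.5]

```text
clock: 23.15
position: [0.6089, 0.3244, 0.0909]
ee_rot: [-3.136, -0.036, 0.007]
force: [0.5, 0.2, -0.1]
width: 0.207
```

```bash
python3 - <<'E'
from plan import *
where('L')
E
```

```text
lid est 1.671 r 0.0918 lat 0.0013 w 19.0 F [ 0.5  0.2 -0.1] t 23.15
```

Call:
play_rows:
  rows:
    - [0, 0, -0.05, 0, 0, 0, 0.5]
    - [0, 0, -0.2, 0, 0, 0, 0.5]
    - [0, 0, -0.25, 0, 0, 0, 0.5]
    - [0, 0, -0.1, 0, 0, 0, 0.5]

```text
clock: 23.55
position: [0.6074, 0.3229, 0.184]
ee_rot: [-3.139, -0.038, 0.011]
force: [0.3, 0.3, 0.9]
width: 0.249
```

```bash
python3 - <<'E'
from plan import *
where('L');o,M=st();print(o["position"],M.round(3))
a=get_image("wrist");cv2.imwrite("pics/w13.png",a);cv2.imwrite("pics/s13.png",get_image("scene"));cv2.imwrite("pics/sd13.png",get_image("side"))
E
```

```text
lid est 1.356 r 0.176 lat -0.0002 w 22.9 F [0.3 0.3 0.9] t 23.55
[0.607417   0.32290188 0.18396628] [[ 1.     0.024 -0.007]
 [ 0.024 -1.     0.002]
 [-0.007 -0.003 -1.   ]]
```

View pics/w13.png

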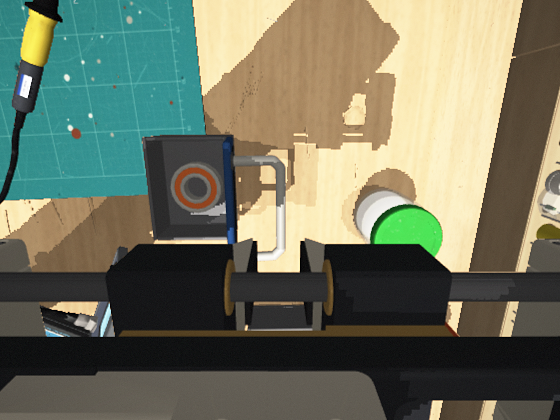

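View pics/s13.png

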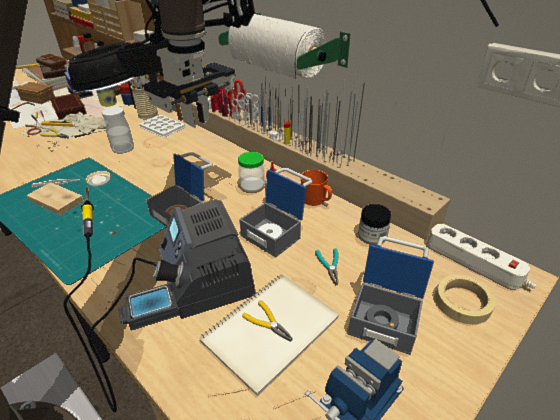

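View pics/sd13.png

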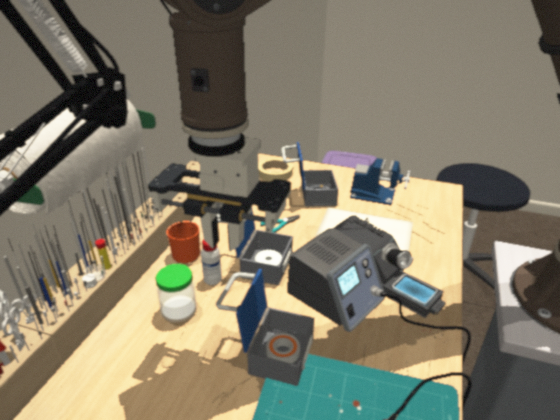

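```bash
python3 - <<'E'
from plan import *
b=barpos('M',1.69);print(b)
plan([(b[0],b[1]+.01,.19,b[3],6)],.5)
E
```

```text
(np.float64(0.7149900556262485), np.float64(0.10770427595721567), np.float64(0.08870683938738444), 0.044)
[[0.114,0.23,-0.011,-0,0.003,-0.007,0.5],[0.114,0.231,-0.011,-0.001,0.003,-0.007,0.5],[0.113,0.231,-0.01,-0,0.003,-0.006,0.5],[0.112,0.231,-0.01,-0.001,0.003,-0.007,0.5],[0.111,0.232,-0.01,-0,0.002,-0.006,0.5]]
[[0.111,0.232,-0.011,-0.001,0.003,-0.007,0.5]]
end [0.715  0.1177 0.1901]
```

Call:
play_rows:
  rows:
    - [0.114, 0.23, -0.03, 0, 0.003, -0.007, 0.5]
    - [0.114, 0.231, -0.03, 0, 0.003, -0.007, 0.5]
    - [0.113, 0.231, -0.01, 0, 0.003, -0.007, 0.5]
    - [0.112, 0.231, -0.01, 0, 0.003, -0.007, 0.5]
    - [0.111, 0.22, 0, 0, 0.003, -0.007, 0.5]

```text
clock: 24.2
position: [0.6932, 0.1564, 0.188]
ee_rot: [-3.138, -0.09, 0.013]
force: [1.1, 0.8, 0.4]
width: 0.249
```

Call:
play_rows:
  rows:
    - [0.09, 0.15, 0, 0, 0.003, -0.006, 0.5]
    - [0, 0, 0, 0, 0, 0, 0.5]

```text
clock: 24.4
position: [0.71, 0.1245, 0.1845]
ee_rot: [3.137, 0.081, -0.015]
force: [0.1, -1.0, -0.1]
width: 0.25
```

```bash
python3 - <<'E'
from plan import *
o,M=st();print(o["position"],M.round(3))
b=barpos('M',1.69)
W=camera_model("wrist");a=get_image("wrist");crop(a,120,100,320,280,4,"pics/e4.png")
print(proj(W,[b[0],b[1],.1225]));plan([(*b,5)],.5)
E
```

```text
[0.70995175 0.12453884 0.18452819] [[ 0.999  0.052 -0.009]
 [ 0.051 -0.999 -0.004]
 [-0.01   0.003 -1.   ]]
[[282.34271583 230.11927533]]
[[0.008,0.026,0.128,0.001,0.004,0.004,0.5],[0.008,0.025,0.127,0.001,0.004,0.004,0.5],[0.008,0.026,0.128,0.001,0.004,0.003,0.5],[0.008,0.026,0.128,0,0.005,0.004,0.5],[0.007,0.025,0.127,0.001,0.004,0.003,0.5]]
end [0.7149 0.1077 0.0887]
```

View pics/e4.png

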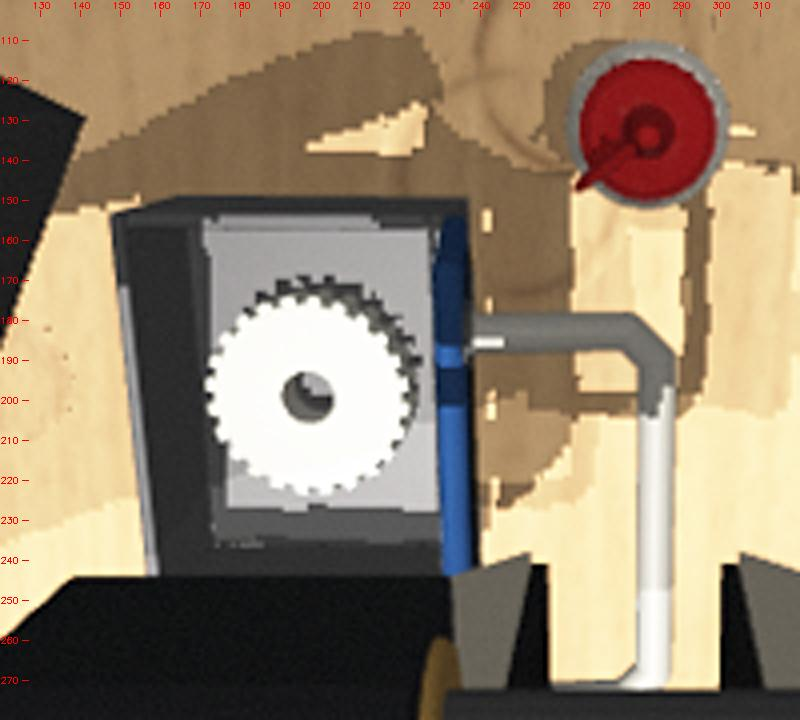

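Call:
play_rows:
  rows:
    - [0.025, 0.08, 0.03, 0, 0.004, 0.004, 0.5]
    - [0.015, 0.05, 0.12, 0, 0.004, 0.004, 0.5]
    - [0.008, 0.01, 0.15, 0, 0.004, 0.004, 0.5]
    - [0, 0, 0.15, 0, 0.005, 0.004, 0.5]
    - [0, 0, 0.1, 0, 0, 0, 0.5]

```text
clock: 24.95
position: [0.7152, 0.1089, 0.0987]
ee_rot: [-3.141, -0.081, 0.002]
force: [-0.0, -0.7, -0.9]
width: 0.249
```

```bash
python3 - <<'E'
from plan import *
where('M');o,M=st();print(o["position"],M.round(3));b=barpos('M',1.69);plan([(*b,2)],.5)
E
```

```text
lid est 1.633 r 0.0988 lat 0.0012 w 22.9 F [-0.  -0.7 -0.9] t 24.95
[0.71518585 0.10889298 0.09872465] [[ 0.999  0.051 -0.001]
 [ 0.051 -0.999 -0.   ]
 [-0.001 -0.    -1.   ]]
[[-0.001,0.004,0.033,-0,0.001,0.007,0.5],[-0.001,0.004,0.034,-0,0.001,0.008,0.5]]
end [0.7149 0.1077 0.0887]
```

Call:
play_rows:
  rows:
    - [0, 0.004, 0.035, 0, 0, 0.007, 0.5]
    - [0, 0, 0.025, 0, 0, 0, 0.5]
    - [0, 0, 0, 0, 0, 0, 1]
    - [0, 0, 0, 0, 0, 0, 1]
    - [0, 0, 0, 0, 0, 0, 1]

```text
clock: 25.45
position: [0.7136, 0.1097, 0.0881]
ee_rot: [3.141, 0.079, -0.007]
force: [-2.3, -0.3, -2.8]
width: 0.082
```

```bash
python3 - <<'E'
from plan import *
where('M');arc('M',np.linspace(1.55,.95,5),1)
E
```

```text
lid est 1.682 r 0.0892 lat 0.002 w 7.5 F [-2.3 -0.3 -2.8] t 25.45
[[-0.063,0.013,-0.048,-0,0.008,0.013,1],[-0.083,0,-0.037,-0,0,-0,1],[-0.087,0,-0.023,-0,0,-0,1],[-0.09,0,-0.01,-0,0,-0,1],[-0.09,0,0.003,-0,0,-0,1]]
end [0.6518 0.1049 0.1054]
```

Call:
play_rows:
  rows:
    - [-0.063, 0, -0.048, 0, 0, 0, 1]
    - [-0.083, 0, -0.037, 0, 0, 0, 1]
    - [-0.087, 0, -0.023, 0, 0, 0, 1]
    - [-0.09, 0, -0.01, 0, 0, 0, 1]
    - [-0.09, 0, 0.003, 0, 0, 0, 1]

```text
clock: 25.95
position: [0.6475, 0.1066, 0.1077]
ee_rot: [-3.141, -0.079, 0.008]
force: [1.6, 0.7, -8.7]
width: 0.089
```

```bash
python3 - <<'E'
from plan import *
where('M');arc('M',np.linspace(.8,.2,5),1)
E
```

```text
lid est 0.908 r 0.0933 lat 0.0019 w 8.2 F [ 1.6  0.7 -8.7] t 25.95
[[-0.061,0.012,0.033,-0,0.01,0.013,1],[-0.085,0,0.03,-0,0,-0,1],[-0.08,0,0.042,-0,0,-0,1],[-0.072,0,0.054,-0,0,-0,1],[-0.064,0,0.064,-0,0,-0,1]]
end [0.5933 0.1024 0.0743]
```

Call:
play_rows:
  rows:
    - [-0.07, 0, 0.033, 0, 0, 0, 1]
    - [-0.085, 0, 0.03, 0, 0, 0, 1]
    - [-0.078, 0, 0.042, 0, 0, 0, 1]
    - [-0.072, 0, 0.054, 0, 0, 0, 1]
    - [-0.06, 0, 0.064, 0, 0, 0, 1]

```text
clock: 26.45
position: [0.5924, 0.104, 0.0801]
ee_rot: [-3.139, -0.078, -0.012]
force: [2.5, -0.2, -3.0]
width: 0.083
```

```bash
python3 - <<'E'
from plan import *
where('M');print(observe()["position"]);arc('M',[.1,0],1)
E
```

```text
lid est 0.24 r 0.0949 lat 0.0017 w 7.6 F [ 2.5 -0.2 -3. ] t 26.45
[0.59241839 0.10403607 0.08005405]
[[-0.032,0.011,0.086,-0.002,-0.015,0.012,1],[-0.032,0,0.051,0,-0,-0,1]]
end [0.583  0.102  0.0595]
```

Call:
play_rows:
  rows:
    - [-0.035, 0, 0.065, 0, -0.01, 0, 1]
    - [-0.03, 0, 0.06, 0, 0, 0, 1]
    - [-0.005, 0, 0.02, 0, 0, 0, 1]

```text
clock: 26.75
position: [0.5819, 0.1039, 0.0602]
ee_rot: [-3.139, -0.079, -0.011]
force: [0.2, -0.4, 8.8]
width: 0.081
```

```bash
python3 - <<'E'
from plan import *
where('M');print(observe()["position"])
cv2.imwrite("pics/q.png",get_image("side"));crop("pics/q.png",190,180,340,300,5,"pics/e5.png")
E
```

```text
lid est 0.001 r 0.0917 lat 0.0021 w 7.5 F [ 0.2 -0.4  8.8] t 26.75
[0.58188707 0.10394481 0.06019113]
```

View pics/e5.png

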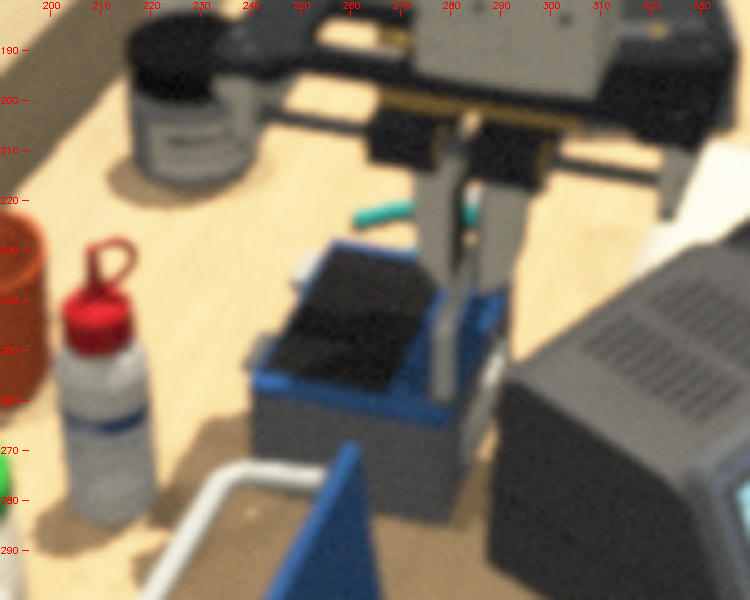

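Call:
play_rows:
  rows:
    - [0, 0, 0, 0, 0, 0, 0.35]
    - [0, 0, 0, 0, 0, 0, 0.35]
    - [0, 0, 0, 0, 0, 0, 0.35]
    - [0, 0, -0.15, 0, 0, 0, 0.4]
    - [0, 0, -0.28, 0, 0, 0, 0.5]

```text
clock: 27.3
position: [0.5787, 0.1026, 0.1208]
ee_rot: [3.14, 0.079, -0.002]
force: [1.2, 0.3, -0.1]
width: 0.261
```

Call:
play_rows:
  rows:
    - [0, 0, -0.28, 0, 0, 0, 0.5]
    - [0, 0, -0.2, 0, 0, 0, 0.5]
    - [0, 0, 0, 0, 0, 0, 0.5]

```text
clock: 27.6
position: [0.5807, 0.1038, 0.2]
ee_rot: [-3.139, -0.079, -0.007]
force: [0.5, 0.7, -0.9]
width: 0.245
```

```bash
python3 - <<'E'
from plan import *
where('M');print(observe()["position"])
b=barpos('R',1.69);print(b)
plan([(b[0],b[1]+.01,.19,b[3],8)],.5)
E
```

```text
lid est 0.648 r 0.2016 lat 0.002 w 22.5 F [ 0.5  0.7 -0.9] t 27.6
[0.58065235 0.10383058 0.20003568]
(np.float64(0.6784051799838153), np.float64(-0.1846606162427366), np.float64(0.08870683938738444), 0.39)
[[0.07,0.236,0.008,-0,-0.001,-0.085,0.5],[0.059,0.239,0.008,-0,-0.001,-0.085,0.5],[0.049,0.241,0.008,-0,-0.001,-0.085,0.5],[0.039,0.243,0.008,-0,-0.001,-0.085,0.5],[0.029,0.244,0.009,-0,-0.001,-0.085,0.5]]
[[0.018,0.245,0.008,-0,-0.002,-0.085,0.5],[0.008,0.246,0.009,-0.001,-0.001,-0.084,0.5],[-0.002,0.246,0.008,-0,-0.002,-0.085,0.5]]
end [ 0.6784 -0.1747  0.19  ]
```

Call:
play_rows:
  rows:
    - [0.07, 0.236, 0, 0, 0, -0.085, 0.5]
    - [0.059, 0.239, 0, 0, 0, -0.085, 0.5]
    - [0.049, 0.241, 0, 0, 0, -0.085, 0.5]
    - [0.039, 0.243, 0, 0, 0, -0.085, 0.5]
    - [0.029, 0.244, 0, 0, 0, -0.085, 0.5]

```text
clock: 28.1
position: [0.6433, -0.0669, 0.1994]
ee_rot: [-3.106, -0.443, -0.01]
force: [0.4, 0.4, 0.8]
width: 0.253
```

Call:
play_rows:
  rows:
    - [0.018, 0.245, 0, 0, 0, -0.085, 0.5]
    - [0.008, 0.23, 0, 0, 0, -0.085, 0.5]
    - [0, 0.16, 0, 0, 0, -0.085, 0.5]
    - [0, 0, 0, 0, 0, 0, 0.5]

```text
clock: 28.5
position: [0.6772, -0.1684, 0.1939]
ee_rot: [-3.074, -0.638, -0.002]
force: [-0.3, -0.8, -0.6]
width: 0.247
```

```bash
python3 - <<'E'
from plan import *
o,M=st();print(o["position"],M.round(3))
b=barpos('R',1.69)
W=camera_model("wrist");a=get_image("wrist");crop(a,120,100,320,280,4,"pics/e4.png")
print(proj(W,[b[0],b[1],.1225]));plan([(b[0],b[1],.15,b[3],2),(*b,3)],.5)
E
```

```text
[ 0.67719238 -0.16837681  0.19387831] [[ 0.917  0.398  0.001]
 [ 0.398 -0.917  0.002]
 [ 0.002 -0.002 -1.   ]]
[[270.42619215 224.48082531]]
[[-0.02,0.059,0.146,-0.003,-0.002,0.02,0.5],[-0.019,0.059,0.146,-0.003,-0.001,0.019,0.5],[0,0,0.136,-0,-0,0,0.5],[0,0,0.136,-0,-0,0,0.5],[0,0,0.136,-0,-0,0,0.5]]
end [ 0.6784 -0.1846  0.0888]
```

View pics/e4.png

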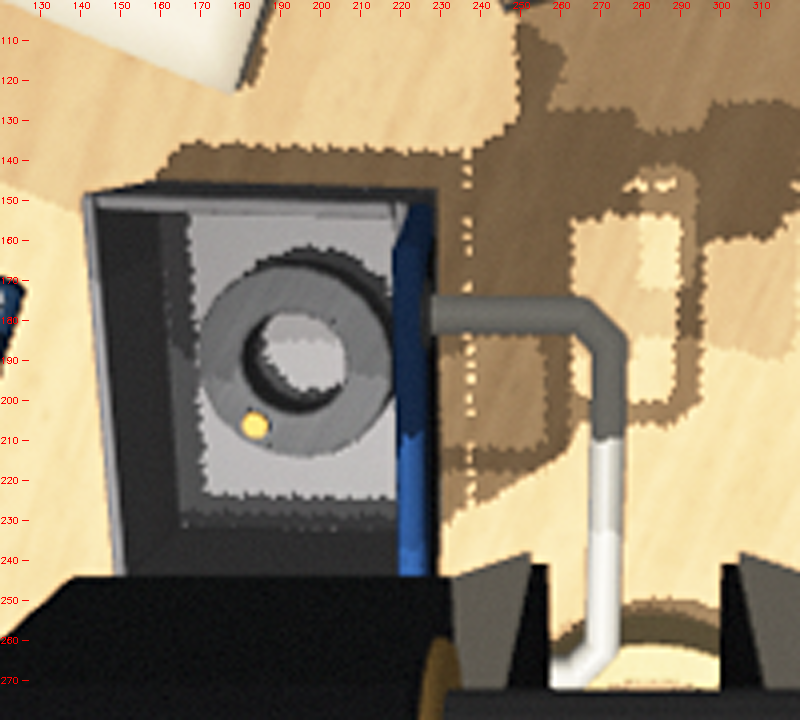

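Call:
play_rows:
  rows:
    - [-0.03, 0.07, 0.08, 0, 0, 0.02, 0.5]
    - [-0.015, 0.05, 0.13, 0, 0, 0.015, 0.5]
    - [0, 0, 0.15, 0, 0, 0, 0.5]
    - [0, 0, 0.15, 0, 0, 0, 0.5]
    - [0, 0, 0.08, 0, 0, 0, 0.5]

```text
clock: 29.05
position: [0.6771, -0.1819, 0.1002]
ee_rot: [-3.077, -0.612, -0.003]
force: [-0.8, 0.4, 0.2]
width: 0.248
```

```bash
python3 - <<'E'
from plan import *
where('R');o,M=st();print(o["position"],M.round(3));b=barpos('R',1.69);plan([(*b,2)],.5)
E
```

```text
lid est 1.621 r 0.0998 lat 0.0031 w 22.9 F [-0.8  0.4  0.2] t 29.05
[ 0.67706697 -0.18187997  0.10017624] [[ 0.924  0.383  0.001]
 [ 0.383 -0.924  0.005]
 [ 0.003 -0.004 -1.   ]]
[[0,0.01,0.038,-0.004,-0.003,0.003,0.5],[0.001,0.011,0.038,-0.004,-0.003,0.003,0.5]]
end [ 0.6784 -0.1847  0.0888]
```

Call:
play_rows:
  rows:
    - [0, 0.01, 0.04, 0, 0, 0, 0.5]
    - [0, 0, 0.03, 0, 0, 0, 0.5]
    - [0, 0, 0, 0, 0, 0, 1]
    - [0, 0, 0, 0, 0, 0, 1]
    - [0, 0, 0, 0, 0, 0, 1]

```text
clock: 29.55
position: [0.6765, -0.1818, 0.0881]
ee_rot: [-3.075, -0.614, 0.001]
force: [-1.6, -0.2, -3.5]
width: 0.08
```

```bash
python3 - <<'E'
from plan import *
where('R');arc('R',np.linspace(1.55,.95,5),1)
E
```

```text
lid est 1.687 r 0.0895 lat 0.0034 w 7.3 F [-1.6 -0.2 -3.5] t 29.55
[[-0.067,0.022,-0.049,-0.011,-0.001,0.009,1],[-0.083,-0,-0.036,-0,-0,-0,1],[-0.087,-0,-0.023,-0,-0,-0,1],[-0.09,-0,-0.011,-0,-0,-0,1],[-0.09,-0,0.004,-0,-0,-0,1]]
end [ 0.6199 -0.2087  0.1053]
```

Call:
play_rows:
  rows:
    - [-0.064, 0, -0.046, 0, 0, 0, 1]
    - [-0.083, 0, -0.034, 0, 0, 0, 1]
    - [-0.087, 0, -0.021, 0, 0, 0, 1]
    - [-0.09, 0, -0.008, 0, 0, 0, 1]
    - [-0.09, 0, 0.006, 0, 0, 0, 1]

```text
clock: 30.05
position: [0.6169, -0.2057, 0.1076]
ee_rot: [-3.075, -0.616, -0.007]
force: [0.5, 1.3, -2.8]
width: 0.082
```

```bash
python3 - <<'E'
from plan import *
where('R');arc('R',np.linspace(.8,.2,5),1)
E
```

```text
lid est 0.935 r 0.0928 lat 0.0039 w 7.5 F [ 0.5  1.3 -2.8] t 30.05
[[-0.078,0.026,0.031,-0.009,-0.011,0.011,1],[-0.086,-0,0.03,0,0,0,1],[-0.079,-0,0.042,0,0,0,1],[-0.073,-0,0.054,0,0,0,1],[-0.064,-0.001,0.064,0,0,0,1]]
end [ 0.5657 -0.2309  0.0743]
```

Call:
play_rows:
  rows:
    - [-0.08, 0, 0.031, 0, 0, 0, 1]
    - [-0.085, 0, 0.03, 0, 0, 0, 1]
    - [-0.078, 0, 0.042, 0, 0, 0, 1]
    - [-0.072, 0, 0.054, 0, 0, 0, 1]
    - [-0.062, 0, 0.064, 0, 0, 0, 1]

```text
clock: 30.55
position: [0.5607, -0.2285, 0.0764]
ee_rot: [-3.076, -0.615, -0.019]
force: [7.4, 2.6, -8.7]
width: 0.081
```

```bash
python3 - <<'E'
from plan import *
where('R');print(observe()["position"]);arc('R',[.1,0],1)
E
```

```text
lid est 0.19 r 0.0947 lat 0.0042 w 7.5 F [ 7.4  2.6 -8.7] t 30.55
[ 0.56067321 -0.22852864  0.0763809 ]
[[-0.012,0.028,0.061,-0.004,-0.026,0.009,1],[-0.032,-0,0.051,0,0,-0,1]]
end [ 0.5563 -0.2349  0.0596]
```

Call:
play_rows:
  rows:
    - [-0.015, 0, 0.06, 0, -0.01, 0, 1]
    - [-0.015, 0, 0.05, 0, -0.01, 0, 1]
    - [0, 0, 0.015, 0, 0, 0, 1]

```text
clock: 30.85
position: [0.5538, -0.2324, 0.0586]
ee_rot: [-3.082, -0.611, -0.004]
force: [-1.0, 1.8, 7.9]
width: 0.082
```

```bash
python3 - <<'E'
from plan import *
where('R');print(observe()["position"])
E
```

```text
lid est -0.016 r 0.0912 lat 0.0032 w 7.5 F [-1.   1.8  7.9] t 30.85
[ 0.55375225 -0.2324102   0.05858574]
```

Shut, in contact with the rim. Release and rise, then clear off.

Call:
play_rows:
  rows:
    - [0, 0, 0, 0, 0, 0, 0.35]
    - [0, 0, 0, 0, 0, 0, 0.35]
    - [0, 0, 0, 0, 0, 0, 0.35]
    - [0, 0, -0.15, 0, 0, 0, 0.35]
    - [0, 0, -0.28, 0, 0, 0, 0.35]

```text
clock: 31.35
position: [0.5481, -0.2335, 0.1197]
ee_rot: [-3.079, -0.609, 0.011]
force: [0.8, -1.4, 0.5]
width: 0.323
```

Call:
play_rows:
  rows:
    - [0, 0, -0.28, 0, 0, 0, 0.35]
    - [0, 0, -0.2, 0, 0, 0, 0.35]
    - [0, 0.2, -0.1, 0, 0, 0, 0.35]
    - [-0.1, 0.1, 0, 0, 0, 0, 0.35]
    - [0, 0, 0, 0, 0, 0, 0.35]

```text
clock: 31.85
position: [0.5537, -0.2826, 0.2168]
ee_rot: [3.08, 0.611, -0.002]
force: [-0.3, 0.0, 0.4]
width: 0.328
```

```bash
python3 - <<'E'
from plan import *
o=observe();print(o["position"],o["force"],o["dq"].round(2),o["clock"])
for n in("scene","side"): cv2.imwrite(f"pics/{n}F.png",get_image(n))
E
```

```text
[ 0.55372245 -0.28256559  0.21678652] [-0.33100417  0.0400276   0.37178925] [-0.03 -0.   -0.03 -0.03 -0.01  0.   -0.02] 31.85
```

View pics/sceneF.png

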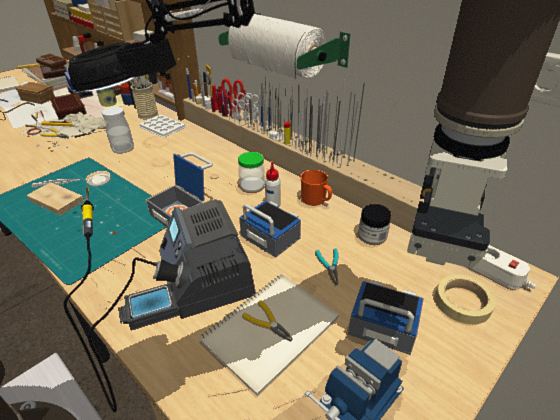

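View pics/sideF.png

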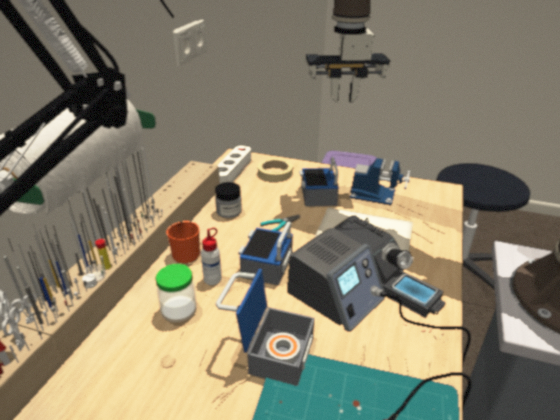

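```bash
python3 - <<'E'
from plan import *
W=np.load("w8.npy",allow_pickle=True).item()
P=[atz(W,u,v,.011) for u,v in((182,112),(378,108),(377,242),(192,244))];print(np.array(P).round(3),np.mean(P,0).round(4))
for u,v in((283,189),(284,226),(263,133),(302,133)): print(atz(W,u,v,.018).round(4))
a=cv2.imread("pics/scene0.png").astype(int);b=cv2.imread("pics/sceneF.png").astype(int);d=abs(a-b).sum(2)
for n,(x0,y0,x1,y1) in dict(glue=(262,165,284,205),green=(236,150,266,192),primer=(358,203,392,245)).items(): print(n,d[y0:y1,x0:x1].mean().round(1))
E
```

```text
[[ 0.339 -0.005  0.011]
 [ 0.541 -0.002  0.011]
 [ 0.551 -0.149  0.011]
 [ 0.338 -0.151  0.011]] [ 0.4421 -0.0768  0.011 ]
[ 0.4431 -0.0851  0.018 ]
[ 0.4441 -0.1271  0.018 ]
[ 0.4226 -0.0263  0.018 ]
[ 0.4626 -0.0265  0.018 ]
glue 45.5
green 46.7
primer 29.5
```

```bash
python3 - <<'E'
from h import *
a=cv2.imread("pics/scene0.png");b=cv2.imread("pics/sceneF.png")
s=[cv2.resize(i[145:250,225:400],None,fx=4,fy=2.8) for i in(a,b)]
cv2.imwrite("pics/cmp.png",np.vstack(s))
for x0,y0,x1,y1 in((262,160,284,205),(234,150,268,195),(355,200,395,247)):
    t=cv2.Canny(a[y0:y1,x0:x1],60,150);best=[]
    ta=a[y0:y1,x0:x1];r=cv2.matchTemplate(b[y0-8:y1+8,x0-8:x1+8],ta,cv2.TM_CCOEFF_NORMED);_,v,_,l=cv2.minMaxLoc(r);print(v,l[0]-8,l[1]-8)
E
```

```text
0.9980093836784363 0 0
0.9983279705047607 0 0
0.9973522424697876 0 0
```

View pics/cmp.png

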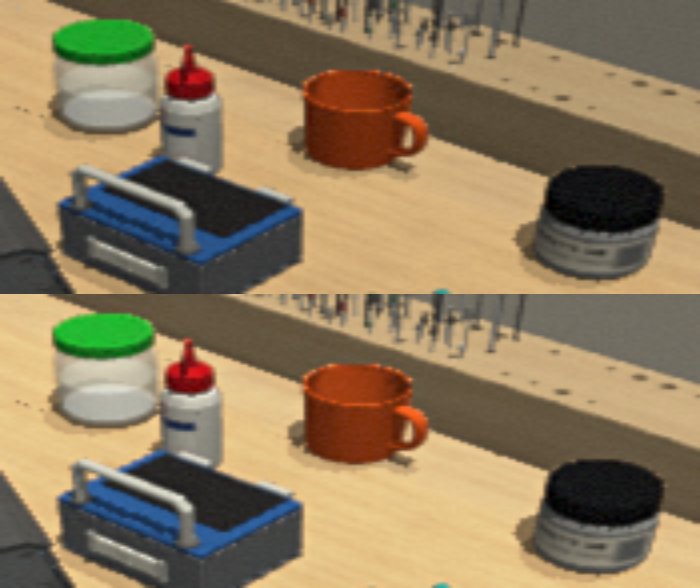

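Nothing has shifted: the bottle and both jars match at zero pixels offset, and only the brightness differs. The middle case is shut as it was at the start. Handing in.

```bash
python3 -c "
from cell import *
print(sign_off())"
```

```text
the job is handed in; nothing more can be done
None
```

The job is done and handed in at about 32 s on the robot's clock.

**What I did:**
- **Pliers:** I moved the yellow pliers off the right-hand case's lid and laid them on the notebook. In the wrist picture taken just after placing, their centre measured (0.443, -0.077) against a notebook centre of (0.442, -0.077).
- **Cases:** I opened all three lids, and a picture showed all three standing open at once. The right case holds the collar, the middle case the pulley and the left case the bearing (orange seal).
- **Shutting:** I shut the middle and right cases until the lids bore on their rims (about 8–9 N) and left the bearing's case open.

**Last checks:**
- **Cases and gripper:** The final scene and side pictures show two lids shut, the bearing's lid at its open stop and the gripper clear of everything.
- **Bottle and jars:** The glue bottle, green jar and primer jar match the first picture with no pixel shift.

**What disagreed:** The fingertips really sat about 23 mm above the reported TCP height. The first two tries to grip the pliers therefore closed on air above them, without moving them. I found the offset from contact and the pictures and corrected for it in every later move.

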